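# Hold the battery pack poised over the walking robot's battery bay

## Task

The black battery pack lies flat on the desk: stand it up on one of its small ends on the desk and let go so that it stands by itself. Then pick it up again, carry it upright over the rack of brackets and bring it over the walking robot's battery bay, stopping with its lower end about a centimetre above the mouth of the bay, upright, centred and turned to fit, so that I can check the fit. Finish while still holding it there, do not let the pack touch the rack or the walking robot, and leave the other things on the desk alone.

Things in the scene. Friction and masses are not known exactly. Their poses are not given: they have to be found in the camera images.
- pack_center (a point): Centre of the loose battery pack: plain black box 80 mm long (its x) x 56 mm wide (y) x 26 mm thick (z), about 0.2 kg, pale paper label on one broad face, thin grey band near each end (ends alike, either may be up). Starts flat on the desk, z up, its length roughly along world y. This point is 13 mm above the desk when flat, 40 mm when it stands on a small (56 x 26 mm) end.
- bay_mouth (a point): Centre of the open mouth of the battery bay in the chassis; chassis axes, z up. An upright rectangular aluminium well, inside 30 mm (its x) x 60 mm (its y), walls 3 mm, rim level 52 mm above the desk. The pack on end fits with its own y (56 mm) along the bay's y, either way round, its 26 mm thickness along the bay's x.
- chassis: The walking robot's chassis, fixed: black, six-lobed, about 225 mm across, deck top 48 mm above the desk, six upturned U-brackets round its edge reaching 85 mm above the desk, none nearer than 75 mm to the bay's middle. Origin on the desk below the bay's middle. It may be at the left or the right; the pack starts on the other side of the rack.
- rack_top (a point): Top centre of the bracket rack, fixed, 65 mm above the desk: an aluminium bar 320 mm long (its x, roughly pointing away from the robot) by 40 mm wide (its y) with five dark U-brackets standing on it. It stands between the pack and the chassis.
- servo: Loose spare servo, grey box 40 x 20 x 38 mm with ears 54 mm across and a white disc on top, standing near the pack, about 125 mm from it on the side away from the robot. Origin: centre of its underside. Leave it alone.
- driver: Loose screwdriver 160 mm long, lying near the chassis on the side towards the robot. Leave it alone.
- mug: White mug, 82 mm across, 95 mm high, at the far side of the desk beyond the rack. Origin: centre of its underside. Leave it alone.
- phone: Black phone 74 x 150 x 9 mm lying flat at the far side of the desk (much larger and thinner than the battery pack). Leave it alone.
- charger: Black plug-in charger 45 x 62 x 28 mm with two brass pins, far right. Leave it alone.
Not all that is in view belongs to the job. What is shaped like the part that bears pack_center but purple is not meant.

How it is judged:
By the outcome, as a careful person would: the job done as asked, in the order asked, and still so for the second after the job is handed in, while the arm keeps its last pose, push and grip.
It also fails if it takes over 70 s, if anything falls off the work surface, if the arm or the gripper's body presses on something with over 40 N, if the wrist force passes 120 N, or if a joint passes its speed limit or range.

## Robot

A 6-joint arm with a two-finger parallel gripper is mounted at the origin on the work surface. World frame = base frame: x ahead of the robot, y to its left, z up, the work surface at z = 0. Lengths are in m, angles in degrees, forces in N, time in s.
With the tool pointing down it reaches from about 0.375 to 0.9 m from the base axis. Payload 3.1 kg.
Tool frame: the origin (TCP) lies at the very end of the fingers, on their centre line; the grasp point (between the pads) lies 19 mm behind it (bot.hold_point_z is the z of the grasp point in the tool frame, in m); z points along the fingers, y is the direction in which the jaws open and shut (so a half turn about z gives the same grasp; the last joint's range is limited). The gripper opens to 87 mm and grips with 3 to 60 N. Pads are 19 mm wide; open, the fingers measure 117 mm over their backs; the gripper's body (75 mm by 190 mm) begins 51 mm behind the grasp point.
Start: joints at [55.548, 30.224, 82.088, -0, 67.689, -10.227], TCP at [0.256, 0.57, 0.223] pointing down, gripper open.
Joint ranges: [-176.69, 176.69], [-43.24, 126.21], [12.49, 139.97], [-82, 262], [0, 151.66], [-163.58, 163.58]. Speed limits (degrees/s): [159.86, 159.86, 180, 180, 180, 180].

## Interface

Orientations are given as a 3x3 rotation matrix whose columns are the frame's x, y, z axes.
In Python, from rig import bot gives the robot as it stands.
- The arm moves only by the tool servo_tool, never from a script. Its argument "increments" is a list of rows, each a list of 3 entries, a list of its own where there are three numbers: the closure, from 0 (fully open) to 1 (shut), then the shift along the tool's x, y, z in mm, then the turn about the tool's z in degrees. In form: [[claw, [x, y, z], turn], ...]. A call has 1 to 5 rows; each row shifts and turns the commanded pose from where the row before left it, along the tool's axes as they then stand; what a row does not reach is not made up. A row lasts 1/8 s, in which the tool goes at most 62.5 mm and 10.7 degrees, less where a joint would pass 70% of its speed; a pose out of reach is approached as far as the arm can. A call with a gripper value outside its range is refused whole. The fingers move at their own pace and stop on an object; the grip force is fixed at half the most. Time passes only in rows, so rows that do not move let the fingers close. It gives the time, the measured TCP pose, the force and the opening at its end, in the units of the state.
- bot.read_state(): the state, without advancing time (a new reading comes with each control period).
- bot.capture(name): name is "scene" or "side" or "wrist"; returns (picture, depth): 420x560x3 uint8, blue, green, red; 420x560 float32, m along the optical axis (not along the pixel's ray), 0 where there is no reading.
- bot.camera_info(name): a dict with "K" (3x3 intrinsics, pixels), "distortion" ([k1, k2, p1, p2, k3] as OpenCV has them; the pictures are not rectified), "R" (3x3) and "t" (3): a world point X has camera coordinates R X + t; the wrist camera has in their place "mount" (4x4, takes a point from camera to tool coordinates, whose origin is the TCP and whose axes are the flange's). Camera axes: x right, y down, z forward; pixel columns grow to the right and rows downward; lengths in m; the calibration is good to about 2 mm. A picture is of the moment at which its call begins: read the wrist's pose just before it. camera_info takes no time and is no camera call.
- bot.hand_in(): hands the job in, once; it reports no verdict.
Trained networks look in the newest picture that a camera, given by its name, has taken for a name from the list of things; names that differ only in an ending like _2 or _b are one class to them, and where a whole thing is asked for, a point or a joint stands for the part that bears it (a point fixed in the world has none). Each returns a list of dicts, best first, with "p" (0 to 1); they miss things now and then, are a little off and sometimes report something else, mostly with a low value. They report only what shows in the picture. A call takes as long as a camera call. They do not tell look-alikes from the thing itself.
- bot.find_in(camera, thing): "bbox" ([left, top, right, bottom] in pixels, round what is visible of it).
- bot.trace(camera, thing): "region" (420x560 bool, what is visible of it) and "bbox" ([left, top, right, bottom] in pixels, round what is visible of it).
The state is a dict: "time_s": time; "joint_positions": joint angles; "qvel": joint speeds; "tau": joint torques, N m; "position": TCP position; "tcp_rot": TCP orientation; "force": force on the tool from outside, world axes, zero at the start; "moment": the same for the moment, N m; "opening": opening from 0.0 (shut) to 1.0 (fully open).
Only numpy, scipy, OpenCV 4.12 (cv2) and the standard library are available. Lean on these libraries where they do the work, as an engineer would, in place of code of your own. Each camera call takes 0.05 s, during which the arm holds its last target.

## Working session

There is one attempt and no reset: what is moved stays moved. The work goes in short steps, Python scripts to look and compute and a tool call to move; the robot and the scene stay as the last step left them, time stands still between calls to the robot, and variables do not carry over. Pictures are saved under pics/ and viewed, and the job is handed in when it is done.

Besides the shell and the picture viewer there is one more tool, called by a JSON object that holds its "fn" and its "kwargs". servo_tool: Moves the arm, as the interface text tells. Its arguments: {"type":"object","properties":{"increments":{"type":"array","items":{"type":"array"}}},"required":["increments"]}

```bash
ls; mkdir -p pics
python3 - <<'E'
from rig import bot
import cv2,numpy as np
s=bot.read_state(); print(s['time_s'],s['position'],np.round(s['tcp_rot'],3).tolist(),s['opening'],bot.hold_point_z)
for c in ['scene','side']:
    im,d=bot.capture(c); cv2.imwrite(f'pics/{c}0.png',im); np.save(f'pics/{c}0.npy',d)
    i=bot.camera_info(c); print(c,{k:np.round(v,4).tolist() for k,v in i.items()})
    for n in ['pack_center','bay_mouth','chassis','rack_top','servo','driver']:
        print(n,[(np.round(r['p'],2),np.round(r['bbox'])) for r in bot.find_in(c,n)][:4])
i=bot.camera_info('wrist');print(i)
E
```

```text
pics
0.0 [0.25598466 0.56936742 0.22155275] [[-0.912, 0.41, -0.001], [0.41, 0.912, -0.002], [0.0, -0.002, -1.0]] 0.9934855799747093 -0.0187
scene {'K': [[423.0068, 0.0, 281.4476], [0.0, 423.0068, 200.4758], [0.0, 0.0, 1.0]], 'distortion': [-0.12, 0.0, 0.0, 0.0, 0.0], 'R': [[0.5601, 0.8284, -0.001], [0.4894, -0.3319, -0.8064], [-0.6684, 0.4512, -0.5913]], 't': [-0.2683, -0.2772, 1.4201]}
pack_center [(np.float64(0.9), array([323., 161., 356., 188.])), (np.float64(0.89), array([366., 148., 404., 173.]))]
bay_mouth []
chassis [(np.float64(0.66), array([166., 180., 267., 257.]))]
rack_top [(np.float64(0.93), array([260., 147., 344., 231.])), (np.float64(0.41), array([165., 179., 268., 260.]))]
servo [(np.float64(0.6), array([403., 174., 422., 190.]))]
driver [(np.float64(0.72), array([176., 181., 232., 203.]))]
side {'K': [[383.5506, 0.0, 280.4376], [0.0, 383.5506, 212.4168], [0.0, 0.0, 1.0]], 'distortion': [-0.0579, 0.0, 0.0, 0.0, 0.0], 'R': [[0.8313, -0.5559, 0.0035], [-0.4237, -0.6376, -0.6435], [0.3599, 0.5334, -0.7655]], 't': [-0.5209, 0.2471, 0.9569]}
pack_center [(np.float64(0.8),
[... 247 characters left out ...]
ay([205., 183., 306., 243.]))]
servo []
driver [(np.float64(0.78), array([244., 270., 268., 309.]))]
{'K': array([[335.87578467,   0.        , 278.82546877],
       [  0.        , 335.87578467, 214.20966987],
       [  0.        ,   0.        ,   1.        ]]), 'distortion': array([-0.04145659,  0.        ,  0.        ,  0.        ,  0.        ]), 'mount': array([[ 1.07865017e-03, -9.57164288e-01, -2.89543370e-01,
         7.89827193e-02],
       [ 9.99999132e-01,  8.13387871e-04,  1.03647136e-03,
         9.98411829e-04],
       [-7.56562301e-04, -2.89544237e-01,  9.57164334e-01,
        -1.63364897e-01],
       [ 0.00000000e+00,  0.00000000e+00,  0.00000000e+00,
         1.00000000e+00]])}
```

View pics/scene0.png

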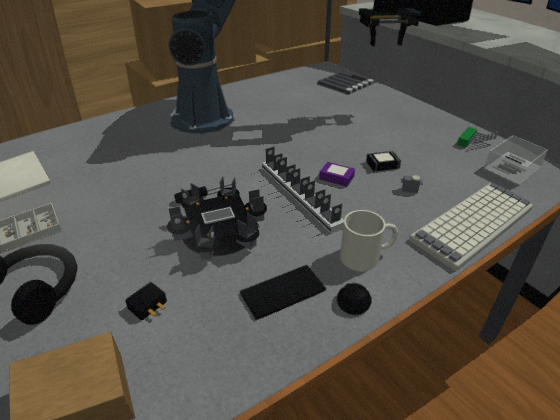

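View pics/side0.png

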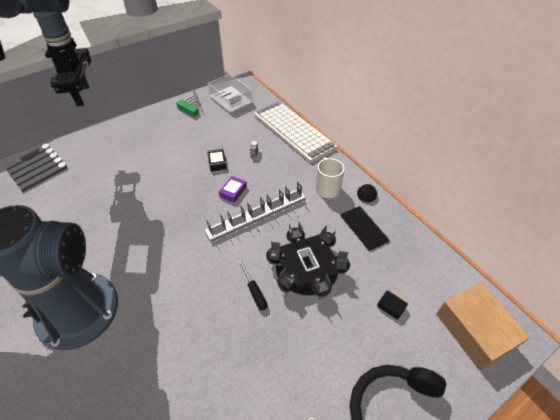

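```bash
cat > h.py <<'E'
from rig import bot
import cv2,numpy as np
def cam(c,st=None):
    i=bot.camera_info(c)
    K=np.array(i['K']);D=np.array(i['distortion'])
    if c=='wrist':
        T=np.eye(4);T[:3,:3]=st['tcp_rot'];T[:3,3]=st['position']
        M=T@i['mount']  # cam->world
        R=M[:3,:3].T;t=-R@M[:3,3]
    else: R=np.array(i['R']);t=np.array(i['t'])
    return K,D,R,t
def ray(c,uv,st=None):
    K,D,R,t=cam(c,st)
    n=cv2.undistortPoints(np.array(uv,float).reshape(-1,1,2),K,D).reshape(-1,2)
    d=np.c_[n,np.ones(len(n))]
    return -R.T@t, d@R, K
def on_z(c,uv,z,st=None):
    o,d,_=ray(c,uv,st); return o+d*((z-o[2])/d[:,2])[:,None]
def cloud(c,depth,uv,st=None):
    o,d,_=ray(c,uv,st); uv=np.array(uv,int); z=depth[uv[:,1],uv[:,0]]
    return (o+d*z[:,None])
def proj(c,X,st=None):
    K,D,R,t=cam(c,st)
    return cv2.projectPoints(np.array(X,float).reshape(-1,3),cv2.Rodrigues(R)[0],t,K,D)[0].reshape(-1,2)
E
python3 - <<'E'
from h import *
s=bot.read_state()
im,d=bot.capture('wrist');cv2.imwrite('pics/w0.png',im)
for n,b in [('a',[323,161,356,188]),('b',[366,148,404,173])]:
    print(n,on_z('scene',[[(b[0]+b[2])/2,(b[1]+b[3])/2]],.013))
im=cv2.imread('pics/scene0.png')[130:270,150:440];cv2.imwrite('pics/sc_crop.png',cv2.resize(im,None,fx=2.7,fy=2.7,interpolation=2))
E
```

```text
a [[0.54352182 0.14124716 0.013     ]]
b [[0.55947244 0.29471163 0.013     ]]
```

View pics/sc_crop.png

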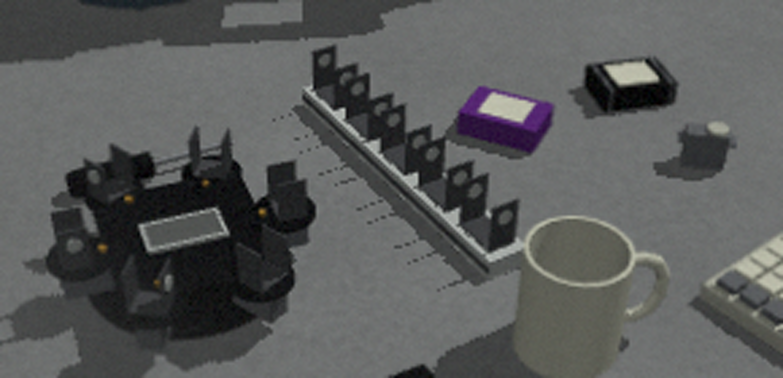

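View pics/w0.png

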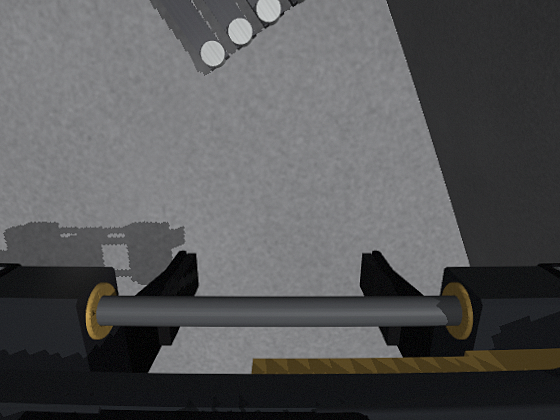

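The scene picture shows two look-alikes. The purple pack at (340,174) is excluded by its colour. The black pack with a pale label and grey end bands, at (384,160), matches the description and lies beside the grey servo at (411,183). The chassis is at the right, around (217,215).

Run:
```python
from h import *
sc=[];
for c in ['scene','side']:
    im=cv2.imread(f'pics/{c}0.png'); d=np.load(f'pics/{c}0.npy')
    bot.capture(c)
    for n in ['pack_center','rack_top','chassis','servo','mug','bay_mouth']:
        for r in bot.trace(c,n)[:2]:
            v,u=np.nonzero(r['region']); uv=np.c_[u,v]; uv=uv[d[v,u]>0]
            if len(uv)<10: continue
            P=cloud(c,d,uv)
            z=P[:,2]; top=P[z>np.percentile(z,97)-.006]
            rect=cv2.minAreaRect((top[:,:2]*1000).astype(np.float32))
            print(c,n,round(r['p'],2),len(uv),'col',im[uv[:,1],uv[:,0]].mean(0).round(),'ztop',np.percentile(z,97).round(3),'topctr',top.mean(0).round(3),'rect',np.round(rect[0]),np.round(rect[1]),round(rect[2],1))
im=cv2.imread('pics/scene0.png')[138:198,310:430];cv2.imwrite('pics/cand.png',cv2.resize(im,None,fx=6,fy=6,interpolation=2))
```

```text
scene pack_center 0.97 609 col [104.  69.  93.] ztop 0.027 topctr [0.539 0.137 0.025] rect [537. 139.] [81. 58.] 32.0
scene pack_center 0.64 559 col [59. 63. 62.] ztop 0.028 topctr [0.559 0.286 0.026] rect [556. 289.] [83. 59.] 66.7
scene rack_top 0.87 2354 col [66. 66. 64.] ztop 0.063 topctr [0.554 0.008 0.061] rect [585.   5.] [ 49. 383.] 81.1
scene rack_top 0.6 4978 col [37. 36. 36.] ztop 0.08 topctr [ 0.576 -0.235  0.08 ] rect [ 563. -225.] [185. 196.] 47.2
scene chassis 0.92 5060 col [37. 37. 36.] ztop 0.081 topctr [ 0.572 -0.23   0.08 ] rect [ 564. -223.] [184. 196.] 46.0
scene servo 0.61 308 col [68. 68. 66.] ztop 0.041 topctr [0.687 0.257 0.039] rect [686. 258.] [40. 23.] 39.8
scene mug 0.68 2348 col [ 91. 101. 100.] ztop 0.094 topctr [ 0.798 -0.021  0.092] rect [795. -20.] [78. 81.] 75.9
scene mug 0.56 967 col [22. 25. 26.] ztop 0.029 topctr [ 0.675 -0.434  0.027] rect [ 673. -433.] [47. 61.] 14.3
scene bay_mouth 0.59 4975 col [37. 36. 35.] ztop 0.081 topctr [ 0.57  -0.233  0.08 ] rect [ 562. -222.] [185. 200.] 44.9
side pack_center 0.8 450 col [170. 121. 157.] ztop 0.028 topctr [0.534 0.133 0.025] rect [536. 135.] [82. 59.] 27.4
side pack_center 0.64 317 col [124. 127. 130.] ztop 0.028 topctr [0.554 0.282 0.025] rect [556. 286.] [83. 55.] 68.0
side rack_top 0.71 1807 col [139. 138. 142.] ztop 0.061 topctr [0.555 0.003 0.061] rect [545.   5.] [ 25. 301.] 87.2
side chassis 0.81 3906 col [56. 55. 57.] ztop 0.08 topctr [ 0.551 -0.239  0.08 ] rect [ 558. -228.] [194. 183.] 76.7
side servo 0.51 1686 col [139. 137. 141.] ztop 0.058 topctr [ 0.583 -0.     0.059] rect [545.   4.] [ 26. 300.] 88.4
side mug 0.86 982 col [150. 160. 168.] ztop 0.095 topctr [ 0.797 -0.022  0.093] rect [794. -21.] [82. 79.] 77.3
side bay_mouth 0.85 4088 col [58. 57. 60.] ztop 0.081 topctr [ 0.555 -0.233  0.08 ] rect [ 561. -228.] [195. 188.] 76.7
```

View pics/cand.png

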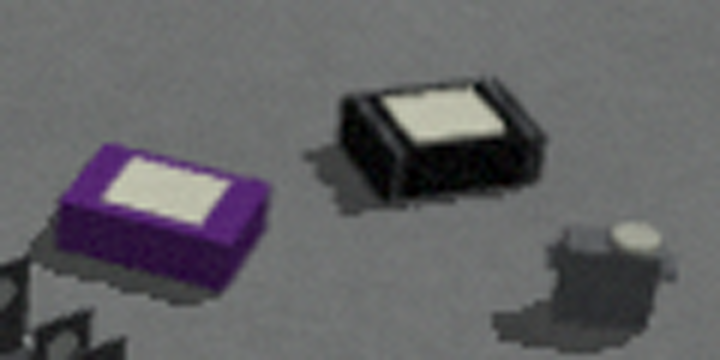

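{"fn": "servo_tool", "kwargs": {"increments": [[0,[-48,-17,0],0],[0,[-49,-17,0],0],[0,[-49,-17,0],0],[0,[-49,-17,0],0],[0,[-49,-17,0],0]]}}

```text
time_s: 2.08
position: [0.4453, 0.3912, 0.2227]
tcp_rot: [[-0.912, 0.41, 0.0], [0.41, 0.912, 0.0], [-0.0, 0.001, -1.0]]
force: [0.0, -0.1, 0.0]
opening: 0.999
```

{"fn": "servo_tool", "kwargs": {"increments": [[0,[-49,-17,0],0],[0,[-49,-17,0],0],[0,[-47,-16,0],0],[0,[0,0,0],10],[0,[0,0,0],10]]}}

```text
time_s: 2.7
position: [0.5564, 0.2863, 0.2223]
tcp_rot: [[-0.711, 0.703, -0.0], [0.703, 0.711, 0.0], [0.0, -0.0, -1.0]]
force: [-0.9, -0.7, -0.7]
opening: 0.998
```

{"fn": "servo_tool", "kwargs": {"increments": [[0,[0,0,0],10],[0,[0,0,0],10],[0,[0,0,0],10],[0,[0,0,0],10],[0,[0,0,0],10]]}}

```text
time_s: 3.32
position: [0.5558, 0.2872, 0.2226]
tcp_rot: [[0.079, 0.997, -0.0], [0.997, -0.079, -0.0], [-0.0, -0.0, -1.0]]
force: [0.3, 0.2, 0.2]
opening: 1.006
```

{"fn": "servo_tool", "kwargs": {"increments": [[0,[0,0,0],10],[0,[0,0,0],9],[0,[0,0,0],0]]}}

```text
time_s: 3.7
position: [0.5558, 0.2872, 0.2225]
tcp_rot: [[0.393, 0.92, -0.0], [0.92, -0.393, -0.0], [-0.0, -0.0, -1.0]]
force: [0.0, -0.3, 0.0]
opening: 1.0
```

```bash
cat >> h.py <<'E'
def rot2(s):
    R=np.array(s['tcp_rot']); return R
def to_tool(s,dw): return (rot2(s).T@np.array(dw))*1000
def brief(s=None):
    s=s or bot.read_state(); R=np.array(s['tcp_rot'])
    print('t',round(s['time_s'],2),'p',np.round(s['position'],4),'yaw_y',round(np.degrees(np.arctan2(R[1,1],R[0,1])),2),'zax',np.round(R[:,2],4),'F',np.round(s['force'],2),'M',np.round(s['moment'],3),'open',round(s['opening'],4))
    return s
E
python3 - <<'E'
from h import *
s=brief()
im,d=bot.capture('wrist');cv2.imwrite('pics/w1.png',im);np.save('pics/w1.npy',d)
for r in bot.trace('wrist','pack_center')[:3]:
    v,u=np.nonzero(r['region']);uv=np.c_[u,v];uv=uv[d[v,u]>0];P=cloud('wrist',d,uv,s);z=P[:,2]
    top=P[abs(z-np.percentile(z,90))<.005]
    print(r['p'],r['bbox'],np.percentile(z,[5,50,90,97]),cv2.minAreaRect((top[:,:2]*1000).astype(np.float32)))
E
```

```text
t 3.7 p [0.5558 0.2872 0.2225] yaw_y -23.12 zax [-0. -0. -1.] F [ 0.03 -0.28  0.02] M [-0.102  0.086 -0.014] open 0.9996
0.96 [284.1, 263.0, 350.0, 336.0] [0.00782833 0.02652787 0.02785473 0.0284105 ] ((536.792724609375, 139.8269805908203), (79.68903350830078, 55.140689849853516), 31.7724666595459)
0.6 [250.4, 145.9, 305.7, 225.0] [0.025619   0.02736108 0.02838826 0.02885961] ((557.4013061523438, 289.2813720703125), (80.18926239013672, 55.65092086791992), 68.37564849853516)
```

View pics/w1.png

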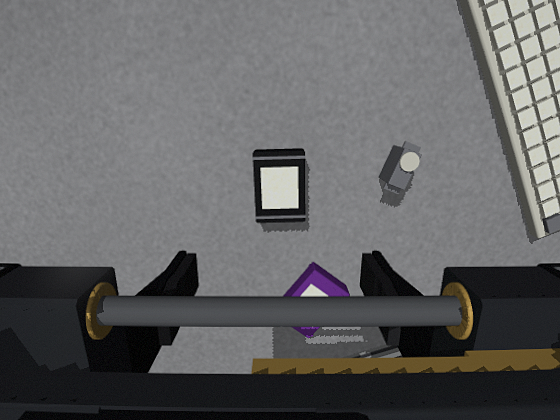

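{"fn": "servo_tool", "kwargs": {"increments": [[0,[-31,1,0],-1.3],[0,[0,0,50],0],[0,[0,0,50],0],[0,[0,0,50],0],[0,[0,0,0],0]]}}

```text
time_s: 4.42
position: [0.5411, 0.2574, 0.0689]
tcp_rot: [[0.372, 0.928, -0.009], [0.928, -0.372, -0.003], [-0.006, -0.008, -1.0]]
force: [-0.4, 0.5, -0.2]
opening: 1.001
```

Run:
```python
from h import *
s=brief()
im,d=bot.capture('wrist');cv2.imwrite('pics/w2.png',im)
R=s['tcp_rot']; c=np.array([.5574,.2893,0]); print('pack ctr rel tcp in tool mm',to_tool(s,c-s['position']))
```

```text
t 4.42 p [0.5411 0.2574 0.0689] yaw_y -21.85 zax [-0.0094 -0.0025 -1.    ] F [-0.39  0.49 -0.23] M [-0.106  0.083  0.015] open 1.0007
pack ctr rel tcp in tool mm [36.08951212  3.74001331 68.64461352]
```

View pics/w2.png

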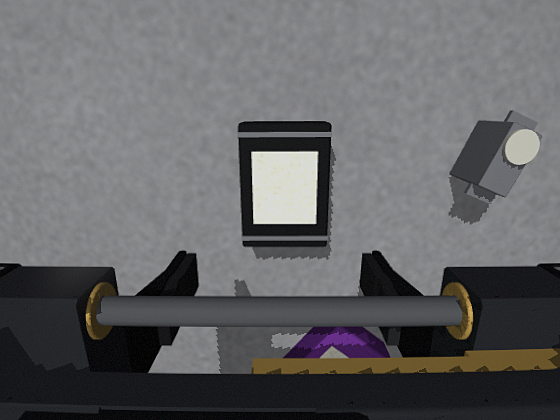

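{"fn": "servo_tool", "kwargs": {"increments": [[0,[0,0,25],0],[0,[0,0,20],0],[0,[0,0,12],0],[0,[0,0,0],0],[0,[0,0,0],0]]}}

```text
time_s: 5.1
position: [0.5455, 0.2587, 0.0169]
tcp_rot: [[0.373, 0.928, 0.002], [0.928, -0.373, 0.001], [0.002, 0.002, -1.0]]
force: [-0.2, 1.2, 0.6]
opening: 1.002
```

Run:
```python
from h import *
s=brief()
im,d=bot.capture('wrist');cv2.imwrite('pics/w3.png',im)
c=np.array([.5574,.2893,0]); print('pack ctr rel tcp in tool mm',to_tool(s,c-s['position']))
```

```text
t 5.1 p [0.5455 0.2587 0.0169] yaw_y -21.91 zax [ 2.5e-03  7.0e-04 -1.0e+00] F [-0.17  1.2   0.56] M [-0.059  0.072  0.02 ] open 1.0021
pack ctr rel tcp in tool mm [32.80088389 -0.42335677 16.9705161 ]
```

View pics/w3.png

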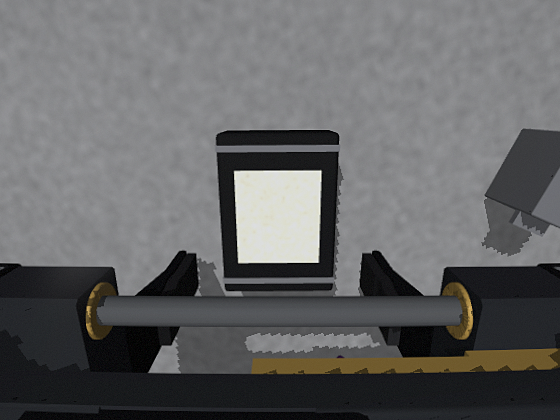

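{"fn": "servo_tool", "kwargs": {"increments": [[0.36,[0,0,2],0],[0.36,[0,0,0],0],[0.36,[0,0,0],0],[0.36,[0,0,0],0],[0.36,[0,0,0],0]]}}

```text
time_s: 5.78
position: [0.5445, 0.2583, 0.0135]
tcp_rot: [[0.373, 0.928, 0.0], [0.928, -0.373, -0.0], [-0.0, 0.0, -1.0]]
force: [0.1, -0.9, -0.2]
opening: 0.654
```

{"fn": "servo_tool", "kwargs": {"increments": [[0.38,[0,0,0],0],[0.38,[0,0,0],0],[0.38,[0,0,0],0]]}}

```text
time_s: 6.15
position: [0.5445, 0.2583, 0.0135]
tcp_rot: [[0.373, 0.928, 0.0], [0.928, -0.373, -0.0], [0.0, 0.0, -1.0]]
force: [0.2, -0.6, -0.7]
opening: 0.637
```

Run:
```python
from h import *
s=brief()
im,d=bot.capture('wrist');cv2.imwrite('pics/w4.png',im)
```

```text
t 6.15 p [0.5445 0.2583 0.0135] yaw_y -21.93 zax [ 1.e-04 -0.e+00 -1.e+00] F [ 0.16 -0.58 -0.68] M [-0.202 -0.019 -0.061] open 0.6368
```

View pics/w4.png

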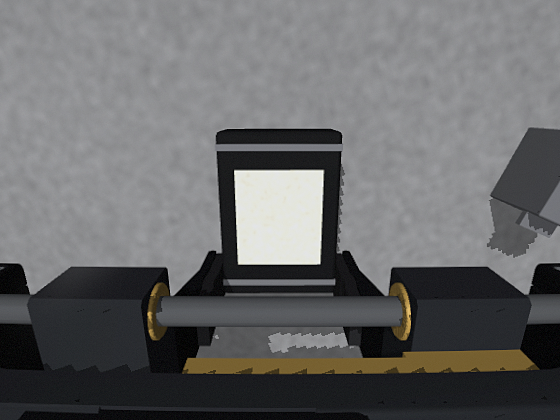

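{"fn": "servo_tool", "kwargs": {"increments": [[0.38,[0,0,-8],0],[0.38,[0,0,-8],0],[0.38,[0,0,-8],0],[0.38,[0,0,-8],0],[0.38,[0,0,0],0]]}}

```text
time_s: 6.82
position: [0.5451, 0.2586, 0.0466]
tcp_rot: [[0.373, 0.928, 0.002], [0.928, -0.373, 0.001], [0.001, 0.002, -1.0]]
force: [0.2, 0.1, -2.1]
opening: 0.645
```

Run:
```python
from h import *
s=brief()
im,d=bot.capture('wrist');im2,_=bot.capture('side')
p=proj('side',s['position'])[0].astype(int);print(p)
c=cv2.resize(im2[max(0,p[1]-50):p[1]+50,p[0]-65:p[0]+65],(520,400))
cv2.imwrite('pics/w5.png',np.hstack([cv2.resize(im,(400,400))[:,:,:],c[:,:400]]))
```

```text
t 6.83 p [0.5451 0.2586 0.0466] yaw_y -21.92 zax [ 1.9e-03  5.0e-04 -1.0e+00] F [ 0.19  0.11 -2.08] M [-0.155  0.145 -0.022] open 0.6445
[216 157]
```

View pics/w5.png

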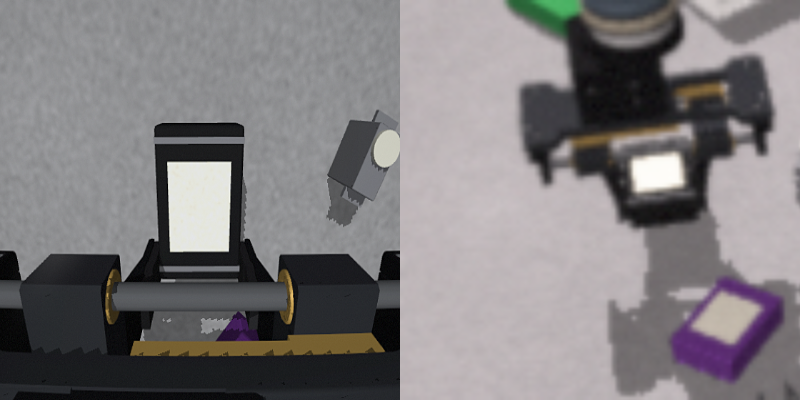

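```bash
cat >> h.py <<'E'
def packtilt(save=None):
    s=bot.read_state(); im,d=bot.capture('wrist')
    R=np.array(s['tcp_rot']);p=np.array(s['position'])
    v,u=np.nonzero(d>0);uv=np.c_[u,v];P=(cloud('wrist',d,uv,s)-p)@R
    # label: bright pixels; tool-frame window
    g=im[v,u].min(1)
    box=(P[:,0]>-30)&(P[:,0]<95)&(abs(P[:,1])<.026)&(P[:,0]>-.02)&(P[:,2]>-.06)&(P[:,2]<.075)&(P[:,0]<.09)&(P[:,2]<p[2]-.006)
    lab=box&(g>170)
    print('n',box.sum(),'label',lab.sum())
    out=None
    if lab.sum()>30:
        Q=P[lab];c=np.median(Q,0);_,_,V=np.linalg.svd(Q-Q.mean(0));n=V[2];n=n*np.sign(-n[2]-1e-9 if abs(n[2])>.1 else n[0])
        out=np.degrees(np.arctan2(n[0],-n[2]))
        print('label ctr tool mm',c*1000,'normal',n.round(3),'tilt(0 flat,90 upright)',out)
    if save: cv2.imwrite(save,im)
    return out
E
python3 -c "
from h import *
packtilt()"
```

```text
n 18262 label 7992
label ctr tool mm [ 35.01710313   0.57140578 -13.95638587] normal [ 0.003  0.002 -1.   ] tilt(0 flat,90 upright) 0.14465625418203426
```

{"fn": "servo_tool", "kwargs": {"increments": [[0.38,[0,0,-20],0],[0.38,[0,0,-20],0],[0.38,[0,0,-15],0],[0.38,[0,0,0],0],[0.38,[0,0,0],0]]}}

```text
time_s: 7.6
position: [0.5439, 0.2582, 0.0999]
tcp_rot: [[0.373, 0.928, -0.001], [0.928, -0.373, -0.0], [-0.001, -0.001, -1.0]]
force: [-0.4, 0.4, -1.0]
opening: 0.64
```

```bash
python3 -c "
from h import *
brief();packtilt()"
```

```text
t 7.6 p [0.5439 0.2582 0.0999] yaw_y -21.92 zax [-1.3e-03 -4.0e-04 -1.0e+00] F [-0.39  0.41 -1.  ] M [-0.113  0.124 -0.02 ] open 0.6397
n 18262 label 8001
label ctr tool mm [ 35.07309381   0.57141495 -13.95984799] normal [ 0.003  0.001 -1.   ] tilt(0 flat,90 upright) 0.15989864997870393
```

{"fn": "servo_tool", "kwargs": {"increments": [[0.38,[0,0,20],0],[0.37,[0,0,20],0],[0.365,[0,0,0],0],[0.365,[0,0,0],0]]}}

```text
time_s: 8.15
position: [0.5446, 0.2584, 0.0605]
tcp_rot: [[0.373, 0.928, -0.0], [0.928, -0.373, 0.0], [-0.0, -0.0, -1.0]]
force: [0.8, 0.2, -1.8]
opening: 0.64
```

```bash
python3 -c "
from h import *
brief();packtilt()"
```

```text
t 8.15 p [0.5446 0.2584 0.0605] yaw_y -21.93 zax [-1.e-04  0.e+00 -1.e+00] F [ 0.83  0.16 -1.84] M [-0.129  0.091  0.046] open 0.6401
n 18264 label 7996
label ctr tool mm [ 35.0898083    1.0039527  -13.96025027] normal [ 0.003  0.001 -1.   ] tilt(0 flat,90 upright) 0.19258613310777462
```

{"fn": "servo_tool", "kwargs": {"increments": [[0.36,[0,0,0],0],[0.36,[0,0,0],0]]}}

```text
time_s: 8.45
position: [0.5448, 0.2585, 0.0612]
tcp_rot: [[0.373, 0.928, 0.001], [0.928, -0.373, 0.0], [0.001, 0.001, -1.0]]
force: [-0.9, 0.6, -1.4]
opening: 0.642
```

```bash
python3 -c "
from h import *
brief();packtilt()"
```

```text
t 8.45 p [0.5448 0.2585 0.0612] yaw_y -21.92 zax [ 1.1e-03  3.0e-04 -1.0e+00] F [-0.85  0.55 -1.4 ] M [-0.11   0.097 -0.008] open 0.6422
n 18258 label 7991
label ctr tool mm [ 35.11078535   0.57714751 -13.95380615] normal [ 0.003  0.001 -1.   ] tilt(0 flat,90 upright) 0.14955102941841433
```

{"fn": "servo_tool", "kwargs": {"increments": [[0.357,[0,0,0],0],[0.357,[0,0,0],0]]}}

```text
time_s: 8.75
position: [0.5447, 0.2584, 0.0608]
tcp_rot: [[0.373, 0.928, 0.001], [0.928, -0.373, 0.0], [0.0, 0.001, -1.0]]
force: [1.3, 0.3, -0.8]
opening: 0.644
```

```bash
python3 -c "
from h import *
brief();packtilt()"
```

```text
t 8.75 p [0.5447 0.2584 0.0608] yaw_y -21.93 zax [ 6.e-04  1.e-04 -1.e+00] F [ 1.25  0.33 -0.81] M [-0.12   0.098 -0.008] open 0.6441
n 13372 label 5557
label ctr tool mm [27.7319855   1.00468518 13.02037501] normal [ 0.63   0.001 -0.777] tilt(0 flat,90 upright) 39.05506058670279
```

{"fn": "servo_tool", "kwargs": {"increments": [[0.355,[0,0,0],0],[0.355,[0,0,0],0]]}}

```text
time_s: 9.05
position: [0.5446, 0.2584, 0.0607]
tcp_rot: [[0.373, 0.928, 0.0], [0.928, -0.373, 0.0], [0.0, 0.0, -1.0]]
force: [-0.3, 0.6, 0.2]
opening: 0.644
```

```bash
python3 -c "
from h import *
brief();packtilt()"
```

```text
t 9.05 p [0.5446 0.2584 0.0607] yaw_y -21.93 zax [ 3.e-04  1.e-04 -1.e+00] F [-0.28  0.64  0.18] M [-0.101  0.056  0.068] open 0.6443
n 8388 label 4217
label ctr tool mm [ 3.72195904  1.0424532  33.0911794 ] normal [ 0.     0.001 -1.   ] tilt(0 flat,90 upright) 0.008476499259285354
```

{"fn": "servo_tool", "kwargs": {"increments": [[0.1,[0,0,-5],0],[0.1,[0,0,-20],0],[0.1,[-30,0,0],0],[0.1,[0,0,0],0],[0.1,[0,0,0],0]]}}

```text
time_s: 9.72
position: [0.5339, 0.2309, 0.0858]
tcp_rot: [[0.374, 0.927, 0.001], [0.927, -0.374, 0.001], [0.001, 0.001, -1.0]]
force: [1.2, 0.8, 0.3]
opening: 0.897
```

```bash
cat >> h.py <<'E'
def packflat(save=None):
    s=brief(); im,d=bot.capture('wrist')
    if save: cv2.imwrite(save,im)
    for r in bot.trace('wrist','pack_center')[:3]:
        v,u=np.nonzero(r['region']);k=d[v,u]>0;u=u[k];v=v[k];P=cloud('wrist',d,np.c_[u,v],s);z=P[:,2]
        top=P[abs(z-np.percentile(z,90))<.005]
        (c,wh,a)=cv2.minAreaRect((top[:,:2]*1000).astype(np.float32))
        R=np.array(s['tcp_rot'])
        print(round(r['p'],2),np.round(r['bbox']),'z',np.percentile(z,[5,90]).round(4),np.round(c,1),np.round(wh,1),round(a,1),'tool rel',to_tool(s,[c[0]/1000-s['position'][0],c[1]/1000-s['position'][1],0]).round(1),'xaxis yaw',np.degrees(np.arctan2(R[1,0],R[0,0])).round(1))
E
python3 -c "
from h import *
packflat('pics/w6.png')"
```

```text
t 9.72 p [0.5339 0.2309 0.0858] yaw_y -21.95 zax [ 1.1e-03  5.0e-04 -1.0e+00] F [1.18 0.77 0.3 ] M [-0.1    0.096 -0.009] open 0.8971
0.79 [264. 266. 371. 358.] z [0.0092 0.028 ] [537.1 139.1] [80.4 57.1] 29.5 tool rel [-83.9  37.4  -0. ] xaxis yaw 68.0
0.71 [234. 130. 321. 246.] z [0.0261 0.0283] [546.1 260. ] [80.1 56.1] 68.2 tool rel [31.7  0.5  0. ] xaxis yaw 68.0
```

View pics/w6.png

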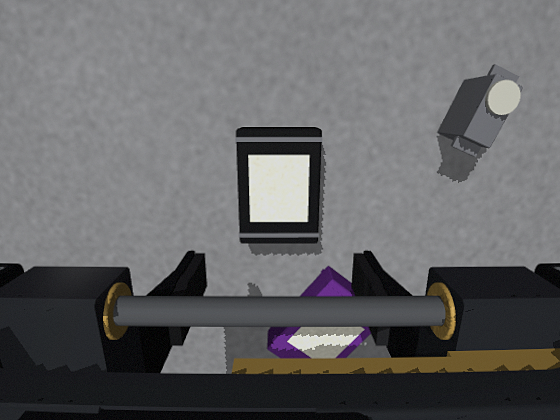

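{"fn": "servo_tool", "kwargs": {"increments": [[0.1,[-1,0.5,30],0],[0.1,[0,0,25],0],[0.1,[0,0,17],0],[0.2,[0,0,0],0],[0.38,[0,0,0],0]]}}

```text
time_s: 10.45
position: [0.534, 0.2297, 0.014]
tcp_rot: [[0.373, 0.928, 0.001], [0.928, -0.373, 0.0], [0.001, 0.001, -1.0]]
force: [0.3, -0.5, 0.5]
opening: 0.764
```

{"fn": "servo_tool", "kwargs": {"increments": [[0.38,[0,0,0],0],[0.38,[0,0,0],0],[0.38,[0,0,-10],0],[0.38,[0,0,-20],0],[0.38,[0,0,-20],0]]}}

```text
time_s: 11.08
position: [0.5332, 0.2293, 0.0644]
tcp_rot: [[0.373, 0.928, -0.0], [0.928, -0.373, -0.0], [-0.0, -0.0, -1.0]]
force: [0.0, 0.2, -1.8]
opening: 0.641
```

{"fn": "servo_tool", "kwargs": {"increments": [[0.37,[0,0,-22],0],[0.36,[0,0,0],0],[0.36,[0,0,0],0]]}}

```text
time_s: 11.45
position: [0.5329, 0.2292, 0.0852]
tcp_rot: [[0.373, 0.928, -0.001], [0.928, -0.373, -0.0], [-0.001, -0.001, -1.0]]
force: [0.0, 0.5, -1.8]
opening: 0.641
```

```bash
python3 -c "
from h import *
brief();packtilt()"
```

```text
t 11.45 p [0.5329 0.2292 0.0852] yaw_y -21.92 zax [-8.e-04 -3.e-04 -1.e+00] F [ 0.04  0.5  -1.8 ] M [-0.141  0.127  0.049] open 0.6413
n 18030 label 7892
label ctr tool mm [ 34.25039218   0.56333207 -12.97916191] normal [ 0.005  0.002 -1.   ] tilt(0 flat,90 upright) 0.26141600255185227
```

{"fn": "servo_tool", "kwargs": {"increments": [[0.357,[0,0,0],0],[0.357,[0,0,0],0],[0.38,[0,0,0],0],[0.38,[0,0,0],0]]}}

```text
time_s: 12.0
position: [0.5334, 0.2294, 0.0856]
tcp_rot: [[0.373, 0.928, 0.0], [0.928, -0.373, 0.0], [0.0, 0.0, -1.0]]
force: [-0.7, -0.3, 0.5]
opening: 0.62
```

```bash
python3 -c "
from h import *
brief();packtilt()"
```

```text
t 12.0 p [0.5334 0.2294 0.0856] yaw_y -21.93 zax [ 1.e-04  0.e+00 -1.e+00] F [-0.68 -0.25  0.5 ] M [-0.096  0.107  0.022] open 0.6203
n 3401 label 417
label ctr tool mm [-13.85201908 -15.46146728  39.88665665] normal [-0.106 -0.666 -0.738] tilt(0 flat,90 upright) -8.198115458717776
```

Run:
```python
from h import *
packflat('pics/w7.png')
s=bot.read_state()
im2,_=bot.capture('side')
p=proj('side',s['position'])[0].astype(int)
c=cv2.resize(im2[max(0,p[1]-50):p[1]+50,p[0]-65:p[0]+65],(520,400))
im=cv2.imread('pics/w7.png')
cv2.imwrite('pics/w7.png',np.hstack([cv2.resize(im,(400,400))[:,:,:],c[:,:400]]))
```

```text
t 12.05 p [0.5334 0.2294 0.0856] yaw_y -21.92 zax [ 2.e-04 -0.e+00 -1.e+00] F [-0.05  0.28  0.72] M [-0.1    0.048 -0.003] open 0.6236
0.82 [263. 265. 357. 358.] z [0.0123 0.0281] [536.  141.8] [76.5 62. ] 38.6 tool rel [-80.3  35.1   0. ] xaxis yaw 68.1
0.65 [222. 212. 315. 336.] z [0.0253 0.0507] [529.1 203.1] [81.  22.6] 70.5 tool rel [-26.    5.8  -0. ] xaxis yaw 68.1
```

View pics/w7.png

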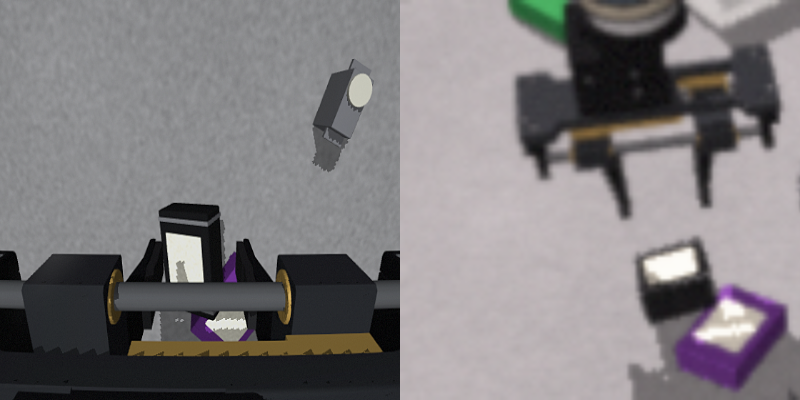

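{"fn": "servo_tool", "kwargs": {"increments": [[0.1,[0,0,-30],0],[0.1,[-20,0,-40],0],[0.1,[-50,0,-20],0],[0.1,[0,0,0],0],[0.1,[0,0,0],0]]}}

```text
time_s: 12.82
position: [0.5075, 0.1646, 0.1756]
tcp_rot: [[0.374, 0.927, 0.001], [0.927, -0.374, 0.0], [0.001, 0.0, -1.0]]
force: [0.4, 0.4, -0.3]
opening: 0.898
```

Run:
```python
from h import *
s=brief()
packflat('pics/w8.png')
im2,_=bot.capture('scene')
c=cv2.resize(im2[130:210,300:430],None,fx=6,fy=6,interpolation=2)
cv2.imwrite('pics/s8.png',c)
```

```text
t 12.82 p [0.5075 0.1646 0.1756] yaw_y -21.97 zax [ 7.e-04  5.e-04 -1.e+00] F [ 0.44  0.37 -0.35] M [-0.065  0.068  0.029] open 0.8978
t 12.82 p [0.5075 0.1646 0.1756] yaw_y -21.97 zax [ 7.e-04  5.e-04 -1.e+00] F [ 0.44  0.37 -0.35] M [-0.065  0.068  0.029] open 0.8978
0.78 [241. 105. 310. 203.] z [0.0294 0.049 ] [518.4 197.6] [55.5 51. ] 71.4 tool rel [34.7 -2.3  0. ] xaxis yaw 68.0
0.61 [268. 162. 364. 257.] z [0.0222 0.0283] [536.1 138.6] [80.6 56.6] 29.6 tool rel [-13.4  36.3   0. ] xaxis yaw 68.0
```

View pics/w8.png

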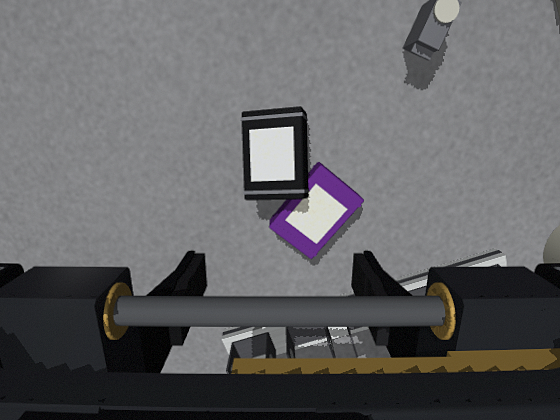

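View pics/s8.png

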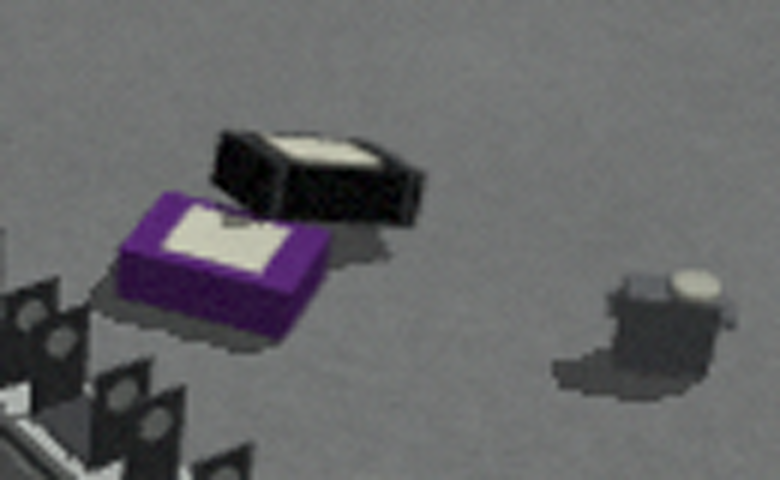

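Run:
```python
from h import *
s=bot.read_state(); im,d=bot.capture('wrist')
r=[r for r in bot.trace('wrist','pack_center') if r['bbox'][1]<140][0]
m=cv2.erode(r['region'].astype(np.uint8),np.ones((3,3)))
v,u=np.nonzero((m>0)&(d>0)); P=cloud('wrist',d,np.c_[u,v],s)
g=im[v,u].min(1); L=P[g>150]; c=L.mean(0); _,_,V=np.linalg.svd(L-c); n=V[2]*np.sign(V[2][2]); print('n',n,'label ctr',c)
top=P[abs((P-c)@n)<.004]; e1=np.array([.374,.927,0]);e1-=e1@n*n;e1/=np.linalg.norm(e1);e2=np.cross(n,e1)
q=np.c_[(top-c)@e1,(top-c)@e2]*1000
R=cv2.minAreaRect(q.astype(np.float32));print(R)
print('label ctr in tool',to_tool(s,c-s['position']))
for a in (40,-40):
  for b in (28,-28):
    print(a,b,(c+e1*a/1000+e2*b/1000).round(4))
```

```text
n [-0.15452576  0.27500159  0.94894463] label ctr [0.51957617 0.20950677 0.04090647]
((0.2930717468261719, -0.18313026428222656), (79.07666778564453, 56.284698486328125), 3.9978508949279785)
label ctr in tool [ 45.74222121  -4.96779179 133.94549313]
40 28 [0.511  0.2553 0.0262]
40 -28 [0.5612 0.235  0.0403]
-40 28 [0.4779 0.184  0.0415]
-40 -28 [0.5282 0.1637 0.0556]
```

{"fn": "servo_tool", "kwargs": {"increments": [[0,[40,-2,0],0],[0,[37,-2,0],0],[0,[0,0,30],-4],[0,[0,0,40],0],[0,[0,0,0],0]]}}

```text
time_s: 13.7
position: [0.5294, 0.2373, 0.1023]
tcp_rot: [[0.307, 0.952, -0.008], [0.952, -0.307, -0.002], [-0.004, -0.007, -1.0]]
force: [-1.0, -0.5, 1.3]
opening: 0.999
```

Run:
```python
from h import *
s=brief()
im,d=bot.capture('wrist');cv2.imwrite('pics/w9.png',im)
```

```text
t 13.7 p [0.5294 0.2373 0.1023] yaw_y -17.87 zax [-0.0081 -0.0019 -1.    ] F [-1.01 -0.49  1.27] M [-0.014  0.042 -0.021] open 0.9992
```

View pics/w9.png

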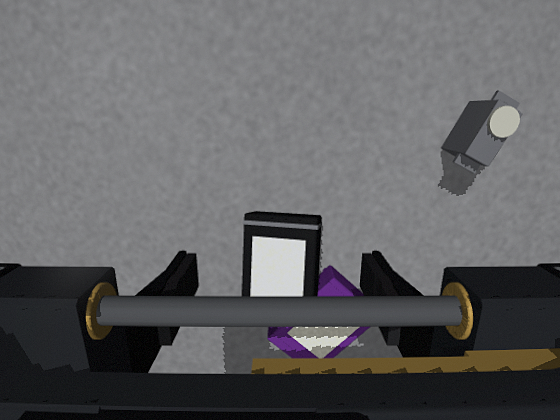

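{"fn": "servo_tool", "kwargs": {"increments": [[0,[0,0,35],0],[0,[0,0,30],0],[0,[0,0,22],0],[0.2,[0,0,0],0],[0.28,[0,0,0],0]]}}

```text
time_s: 14.38
position: [0.5337, 0.2378, 0.0202]
tcp_rot: [[0.308, 0.951, 0.003], [0.951, -0.308, 0.001], [0.002, 0.003, -1.0]]
force: [-0.2, -0.4, 0.4]
opening: 0.854
```

{"fn": "servo_tool", "kwargs": {"increments": [[0.34,[0,0,0],0],[0.38,[0,0,0],0],[0.42,[0,0,0],0],[0.45,[0,0,0],0]]}}

```text
time_s: 14.88
position: [0.5325, 0.2378, 0.0193]
tcp_rot: [[0.308, 0.951, 0.001], [0.951, -0.308, 0.001], [0.001, 0.001, -1.0]]
force: [-1.1, 1.9, 6.2]
opening: 0.656
```

Run:
```python
from h import *
s=brief()
im,d=bot.capture('wrist');im2,_=bot.capture('scene')
c=cv2.resize(im2[130:210,300:430],(500,400),interpolation=2)
cv2.imwrite('pics/w10.png',np.hstack([im[:400,130:430],c]))
```

```text
t 14.88 p [0.5325 0.2378 0.0193] yaw_y -17.95 zax [ 9.e-04  8.e-04 -1.e+00] F [-1.14  1.86  6.17] M [ 0.282  0.399 -0.098] open 0.6557
```

View pics/w10.png

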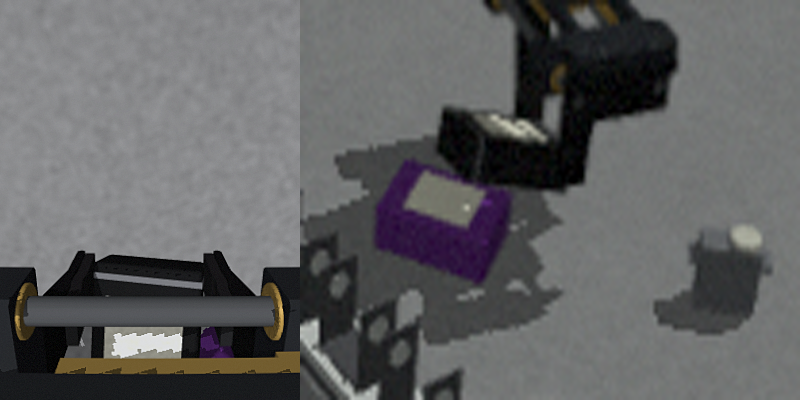

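{"fn": "servo_tool", "kwargs": {"increments": [[0.45,[0,0,-15],0],[0.45,[0,0,-20],0],[0.45,[25,0,-5],0],[0.45,[35,0,0],0],[0.45,[20,0,0],0]]}}

```text
time_s: 15.6
position: [0.5577, 0.3147, 0.0593]
tcp_rot: [[0.307, 0.952, 0.002], [0.952, -0.307, 0.0], [0.001, 0.002, -1.0]]
force: [-0.3, -0.3, -2.1]
opening: 0.655
```

Run:
```python
from h import *
s=brief()
im,d=bot.capture('wrist');im2,_=bot.capture('scene')
c=cv2.resize(im2[110:190,330:460],(500,400),interpolation=2)
cv2.imwrite('pics/w11.png',np.hstack([im[:400,130:430],c]))
```

```text
t 15.6 p [0.5577 0.3147 0.0593] yaw_y -17.87 zax [ 1.7e-03  2.0e-04 -1.0e+00] F [-0.3  -0.3  -2.05] M [-0.084  0.049 -0.014] open 0.655
```

View pics/w11.png

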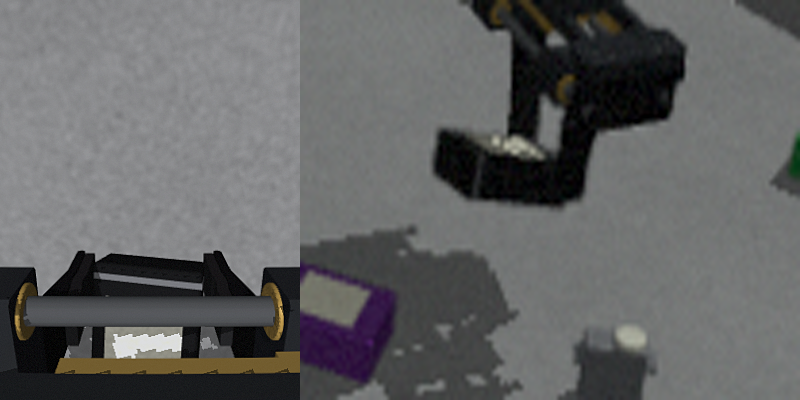

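{"fn": "servo_tool", "kwargs": {"increments": [[0.45,[0,0,18],0],[0.45,[0,0,18],0],[0.45,[0,0,2],0],[0.45,[0,0,0],0],[0.33,[0,0,0],0]]}}

```text
time_s: 16.32
position: [0.5567, 0.3133, 0.0205]
tcp_rot: [[0.308, 0.951, -0.0], [0.951, -0.308, -0.0], [-0.0, -0.0, -1.0]]
force: [0.1, -0.6, -0.5]
opening: 0.667
```

{"fn": "servo_tool", "kwargs": {"increments": [[0.1,[0,0,0],0],[0,[0,0,0],0],[0,[0,0,-40],0],[0,[-60,0,0],0],[0,[-60,0,0],0]]}}

```text
time_s: 16.95
position: [0.5204, 0.1989, 0.0616]
tcp_rot: [[0.305, 0.952, 0.003], [0.952, -0.305, 0.0], [0.001, 0.003, -1.0]]
force: [0.2, -1.4, 0.3]
opening: 0.992
```

{"fn": "servo_tool", "kwargs": {"increments": [[0,[0,0,-40],0],[0,[0,0,0],0]]}}

```text
time_s: 17.2
position: [0.5223, 0.199, 0.1034]
tcp_rot: [[0.309, 0.951, 0.007], [0.951, -0.309, 0.001], [0.003, 0.006, -1.0]]
force: [0.1, 0.7, 0.1]
opening: 0.998
```

```bash
python3 -c "
from h import *
packflat('pics/w12.png')"
```

```text
t 17.2 p [0.5223 0.199  0.1034] yaw_y -18.01 zax [ 0.0068  0.0012 -1.    ] F [0.12 0.68 0.1 ] M [-0.08   0.044  0.009] open 0.9982
0.77 [257. 224. 362. 336.] z [0.0077 0.0281] [536.6 139. ] [79.6 56.4] 29.9 tool rel [-52.7  32.1   0. ] xaxis yaw 72.0
0.71 [233.  44. 318. 166.] z [0.0261 0.0283] [546.8 281.6] [80.2 56.1] 70.6 tool rel [86.1 -2.3  0.3] xaxis yaw 72.0
```

View pics/w12.png

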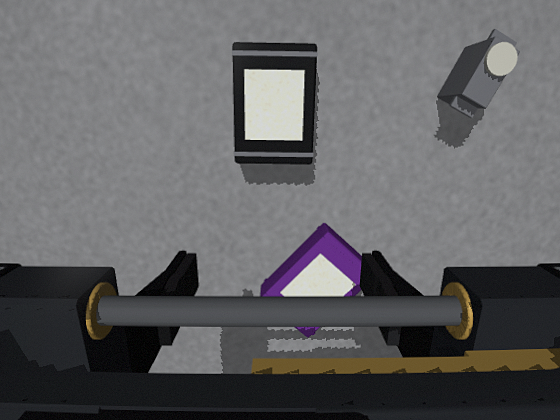

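{"fn": "servo_tool", "kwargs": {"increments": [[0,[0,0,0],1.4],[0,[52,-4,0],0],[0,[0,0,30],0],[0,[0,0,20],0],[0,[0,0,0],0]]}}

```text
time_s: 17.92
position: [0.5312, 0.2498, 0.048]
tcp_rot: [[0.33, 0.944, -0.006], [0.944, -0.33, -0.001], [-0.003, -0.005, -1.0]]
force: [-0.6, 0.2, -0.1]
opening: 1.006
```

```bash
python3 -c "
from h import *
packflat('pics/w13.png')"
```

```text
t 17.93 p [0.5312 0.2498 0.048 ] yaw_y -19.29 zax [-0.0056 -0.0015 -1.    ] F [-0.61  0.19 -0.1 ] M [-0.17   0.082 -0.008] open 1.0058
0.97 [231. 120. 340. 265.] z [0.026  0.0282] [546.7 281.6] [80.2 56.6] 71.0 tool rel [35.1  4.1 -0.1] xaxis yaw 70.7
```

{"fn": "servo_tool", "kwargs": {"increments": [[0,[0,0,20],0],[0,[0,0,15],0],[0,[0,0,2],0],[0,[0,0,0],0],[0,[0,0,0],0]]}}

```text
time_s: 18.65
position: [0.5339, 0.2498, 0.0142]
tcp_rot: [[0.331, 0.944, 0.001], [0.944, -0.331, 0.0], [0.001, 0.001, -1.0]]
force: [0.5, -0.3, 0.2]
opening: 0.999
```

```bash
python3 -c "
from h import *
packflat('pics/w13.png')"
```

```text
t 18.65 p [0.5339 0.2498 0.0142] yaw_y -19.33 zax [ 1.2e-03  3.0e-04 -1.0e+00] F [ 0.52 -0.31  0.15] M [-0.113  0.097 -0.027] open 0.9991
0.71 [216. 128. 346. 293.] z [0.026  0.0282] [546.9 281.5] [80.4 56.6] 71.2 tool rel [34.1  1.8  0. ] xaxis yaw 70.7
0.66 [334. 346. 367. 356.] z [0.0031 0.012 ] [558.2 179.1] [ 6.1 13.2] 67.0 tool rel [-58.7  46.4   0. ] xaxis yaw 70.7
```

Close, lift to about 55 mm, and hold.

{"fn": "servo_tool", "kwargs": {"increments": [[0.2,[0,1.5,0],0],[0.3,[0,0,0],0],[0.38,[0,0,0],0],[0.4,[0,0,0],0],[0.4,[0,0,0],0]]}}

```text
time_s: 19.38
position: [0.5348, 0.2492, 0.0135]
tcp_rot: [[0.331, 0.944, -0.0], [0.944, -0.331, -0.0], [-0.0, -0.0, -1.0]]
force: [-0.6, 0.1, 0.6]
opening: 0.642
```

{"fn": "servo_tool", "kwargs": {"increments": [[0.4,[0,0,-15],0],[0.4,[0,0,-15],0],[0.37,[0,0,-10],0],[0.36,[0,0,0],0],[0.36,[0,0,0],0]]}}

```text
time_s: 20.0
position: [0.5345, 0.2492, 0.0536]
tcp_rot: [[0.331, 0.944, -0.0], [0.944, -0.331, -0.0], [-0.0, -0.0, -1.0]]
force: [0.4, -0.5, -2.2]
opening: 0.641
```

```bash
python3 -c "
from h import *
brief();packtilt()"
```

```text
t 20.0 p [0.5345 0.2492 0.0536] yaw_y -19.32 zax [-3.e-04 -1.e-04 -1.e+00] F [ 0.39 -0.46 -2.23] M [-0.152  0.135 -0.023] open 0.6406
n 18311 label 8028
label ctr tool mm [ 36.02730999   0.61501044 -13.91141455] normal [ 0.003  0.    -1.   ] tilt(0 flat,90 upright) 0.17754878799179824
```

{"fn": "servo_tool", "kwargs": {"increments": [[0.3585,[0,0,0],0],[0.3585,[0,0,0],0]]}}

```text
time_s: 20.3
position: [0.5346, 0.249, 0.0532]
tcp_rot: [[0.331, 0.944, -0.001], [0.944, -0.331, -0.0], [-0.001, -0.001, -1.0]]
force: [0.8, -0.6, -1.4]
opening: 0.643
```

```bash
python3 -c "
from h import *
brief();packtilt()"
```

```text
t 20.3 p [0.5346 0.249  0.0532] yaw_y -19.32 zax [-8.e-04 -4.e-04 -1.e+00] F [ 0.84 -0.58 -1.43] M [-0.149  0.165  0.041] open 0.6433
n 14393 label 6167
label ctr tool mm [31.04395145  1.04481818  6.41345873] normal [ 0.581 -0.    -0.814] tilt(0 flat,90 upright) 35.534075096122855
```

{"fn": "servo_tool", "kwargs": {"increments": [[0.358,[0,0,0],0],[0.358,[0,0,0],0]]}}

```text
time_s: 20.6
position: [0.5347, 0.2493, 0.0534]
tcp_rot: [[0.331, 0.944, -0.0], [0.944, -0.331, 0.0], [-0.0, -0.0, -1.0]]
force: [0.2, -0.1, -1.8]
opening: 0.642
```

```bash
python3 -c "
from h import *
brief();packtilt()"
```

```text
t 20.6 p [0.5347 0.2493 0.0534] yaw_y -19.33 zax [-2.e-04  0.e+00 -1.e+00] F [ 0.16 -0.08 -1.81] M [-0.073  0.095 -0.003] open 0.6416
n 14295 label 6158
label ctr tool mm [31.02876436  1.04960697  6.60015775] normal [ 0.585 -0.    -0.811] tilt(0 flat,90 upright) 35.78338344231856
```

{"fn": "servo_tool", "kwargs": {"increments": [[0.37,[0,0,0],0],[0.37,[0,0,-10],0],[0.37,[0,0,-10],0],[0.3585,[0,0,0],0],[0.3585,[0,0,0],0]]}}

```text
time_s: 21.28
position: [0.5348, 0.2492, 0.0738]
tcp_rot: [[0.331, 0.944, 0.0], [0.944, -0.331, 0.0], [0.0, 0.0, -1.0]]
force: [-0.2, -0.9, -2.1]
opening: 0.644
```

```bash
python3 -c "
from h import *
brief();packtilt()"
```

```text
t 21.27 p [0.5348 0.2492 0.0738] yaw_y -19.32 zax [ 3.e-04  1.e-04 -1.e+00] F [-0.18 -0.87 -2.08] M [-0.159  0.077  0.033] open 0.6439
n 14303 label 6160
label ctr tool mm [30.99731611  1.04573405  6.60923203] normal [ 0.585  0.    -0.811] tilt(0 flat,90 upright) 35.82572638196437
```

{"fn": "servo_tool", "kwargs": {"increments": [[0.358,[0,0,0],0]]}}

```text
time_s: 21.45
position: [0.5346, 0.2492, 0.0733]
tcp_rot: [[0.331, 0.944, -0.0], [0.944, -0.331, -0.0], [-0.0, -0.0, -1.0]]
force: [0.4, 1.0, -1.4]
opening: 0.643
```

```bash
python3 -c "
from h import *
brief();packtilt()"
```

```text
t 21.45 p [0.5346 0.2492 0.0733] yaw_y -19.33 zax [-4.e-04 -1.e-04 -1.e+00] F [ 0.4   1.05 -1.43] M [-0.126  0.088 -0.01 ] open 0.6425
n 13601 label 5484
label ctr tool mm [28.79882665  1.04988231 10.85149163] normal [ 0.691 -0.001 -0.723] tilt(0 flat,90 upright) 43.719756802140864
```

{"fn": "servo_tool", "kwargs": {"increments": [[0.358,[0,0,0],0]]}}

```text
time_s: 21.62
position: [0.5346, 0.2491, 0.0733]
tcp_rot: [[0.331, 0.944, -0.001], [0.944, -0.331, -0.0], [-0.0, -0.0, -1.0]]
force: [-0.5, 0.7, -2.0]
opening: 0.643
```

```bash
python3 -c "
from h import *
brief();packtilt()"
```

```text
t 21.62 p [0.5346 0.2491 0.0733] yaw_y -19.32 zax [-6.e-04 -2.e-04 -1.e+00] F [-0.49  0.73 -1.95] M [-0.183  0.114 -0.007] open 0.6431
n 10341 label 3542
label ctr tool mm [18.96836618  1.05984241 20.38201836] normal [ 0.921 -0.001 -0.389] tilt(0 flat,90 upright) 67.13196876919129
```

{"fn": "servo_tool", "kwargs": {"increments": [[0.37,[0,0,0],0],[0.37,[0,0,-8],0],[0.37,[0,0,0],0],[0.358,[0,0,0],0]]}}

```text
time_s: 22.18
position: [0.5349, 0.2493, 0.0818]
tcp_rot: [[0.331, 0.944, 0.001], [0.944, -0.331, 0.0], [0.0, 0.0, -1.0]]
force: [-0.6, 0.3, -1.7]
opening: 0.642
```

```bash
python3 -c "
from h import *
brief();packtilt('pics/w14.png')"
```

```text
t 22.18 p [0.5349 0.2493 0.0818] yaw_y -19.32 zax [ 5.e-04  1.e-04 -1.e+00] F [-0.55  0.3  -1.67] M [-0.076  0.037  0.047] open 0.6418
n 10332 label 3548
label ctr tool mm [18.92440646  1.06123077 20.35282039] normal [ 0.923 -0.001 -0.385] tilt(0 flat,90 upright) 67.36927807241499
```

{"fn": "servo_tool", "kwargs": {"increments": [[0.358,[0,0,0],0]]}}

```text
time_s: 22.35
position: [0.5346, 0.2492, 0.0814]
tcp_rot: [[0.331, 0.944, -0.0], [0.944, -0.331, -0.0], [-0.0, -0.0, -1.0]]
force: [-0.1, -0.3, -1.9]
opening: 0.642
```

```bash
python3 -c "
from h import *
brief();packtilt('pics/w14.png')"
```

```text
t 22.35 p [0.5346 0.2492 0.0814] yaw_y -19.32 zax [-3.e-04 -0.e+00 -1.e+00] F [-0.11 -0.3  -1.95] M [-0.142  0.11   0.013] open 0.6419
n 10312 label 3537
label ctr tool mm [18.86216948  0.56607641 20.39153708] normal [ 0.923 -0.    -0.385] tilt(0 flat,90 upright) 67.36037371173569
```

{"fn": "servo_tool", "kwargs": {"increments": [[0.3575,[0,0,0],0]]}}

```text
time_s: 22.52
position: [0.5347, 0.2492, 0.0814]
tcp_rot: [[0.331, 0.944, -0.0], [0.944, -0.331, -0.0], [-0.0, -0.0, -1.0]]
force: [-0.2, 0.3, -2.6]
opening: 0.643
```

```bash
python3 -c "
from h import *
brief();packtilt('pics/w14.png')"
```

```text
t 22.52 p [0.5347 0.2492 0.0814] yaw_y -19.32 zax [-2.e-04 -1.e-04 -1.e+00] F [-0.16  0.34 -2.61] M [-0.096  0.116 -0.016] open 0.6426
n 10329 label 3540
label ctr tool mm [18.91126334  1.0609067  20.38596579] normal [ 0.923 -0.001 -0.385] tilt(0 flat,90 upright) 67.38543711011509
```

{"fn": "servo_tool", "kwargs": {"increments": [[0.3575,[0,0,0],0]]}}

```text
time_s: 22.7
position: [0.5348, 0.2492, 0.0815]
tcp_rot: [[0.331, 0.944, -0.0], [0.944, -0.331, -0.0], [-0.0, -0.0, -1.0]]
force: [0.2, -0.8, -1.5]
opening: 0.641
```

```bash
python3 -c "
from h import *
brief();packtilt('pics/w14.png')"
```

```text
t 22.7 p [0.5348 0.2492 0.0815] yaw_y -19.33 zax [-1.e-04 -0.e+00 -1.e+00] F [ 0.23 -0.85 -1.46] M [-0.066  0.066 -0.083] open 0.6411
n 10324 label 3538
label ctr tool mm [18.94143471  1.06196085 20.54457391] normal [ 0.923 -0.001 -0.385] tilt(0 flat,90 upright) 67.33912263569678
```

{"fn": "servo_tool", "kwargs": {"increments": [[0.357,[0,0,0],0]]}}

```text
time_s: 22.88
position: [0.5348, 0.2493, 0.0816]
tcp_rot: [[0.331, 0.944, 0.0], [0.944, -0.331, 0.0], [0.0, 0.0, -1.0]]
force: [-1.6, -0.6, -2.0]
opening: 0.644
```

```bash
python3 -c "
from h import *
brief();packtilt('pics/w14.png')"
```

```text
t 22.88 p [0.5348 0.2493 0.0816] yaw_y -19.33 zax [ 1.e-04  1.e-04 -1.e+00] F [-1.58 -0.63 -2.  ] M [-0.082  0.103  0.   ] open 0.6441
n 9619 label 3106
label ctr tool mm [16.53782734  1.06943928 22.47708233] normal [ 0.952  0.    -0.306] tilt(0 flat,90 upright) 72.16096617000417
```

View pics/w14.png

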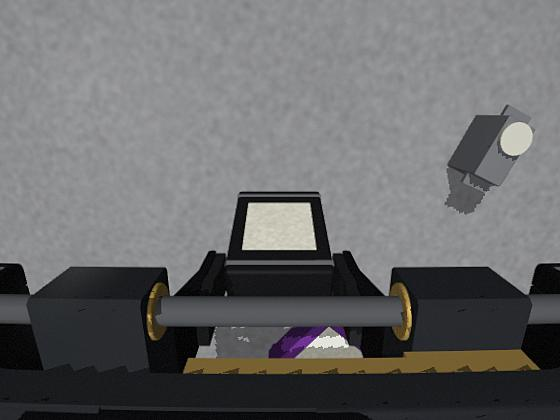

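{"fn": "servo_tool", "kwargs": {"increments": [[0.357,[0,0,0],0],[0.37,[0,0,0],0]]}}

```text
time_s: 23.18
position: [0.5349, 0.2493, 0.0818]
tcp_rot: [[0.331, 0.944, 0.0], [0.944, -0.331, 0.0], [0.0, 0.0, -1.0]]
force: [-0.4, 0.7, -0.3]
opening: 0.632
```

```bash
python3 -c "
from h import *
brief();packtilt('pics/w14.png')"
```

```text
t 23.18 p [0.5349 0.2493 0.0818] yaw_y -19.32 zax [ 5.e-04  2.e-04 -1.e+00] F [-0.44  0.66 -0.35] M [-0.034  0.093  0.045] open 0.6324
n 8118 label 304
label ctr tool mm [ 9.9647345  -1.20997736 21.22994492] normal [ 0.993 -0.002 -0.121] tilt(0 flat,90 upright) 83.02414270875757
```

Run:
```python
from h import *
s=brief()
im,d=bot.capture('wrist');im2,_=bot.capture('scene');im3,_=bot.capture('side')
c=cv2.resize(im2[110:190,330:430],(400,320),interpolation=2)
p=proj('side',s['position'])[0].astype(int)
e=cv2.resize(im3[p[1]-40:p[1]+40,p[0]-50:p[0]+50],(400,320),interpolation=2)
cv2.imwrite('pics/w15.png',np.hstack([im[:320,130:430],c])); cv2.imwrite('pics/e15.png',e)
```

```text
t 23.23 p [0.5349 0.2493 0.0818] yaw_y -19.33 zax [ 4.e-04  2.e-04 -1.e+00] F [ 0.27 -0.37  0.23] M [-0.021  0.164  0.006] open 0.6338
```

View pics/w15.png

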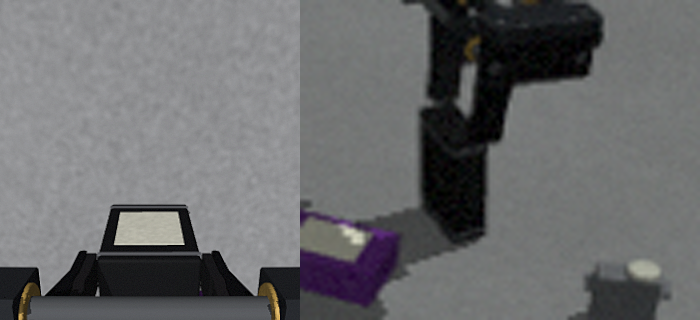

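View pics/e15.png

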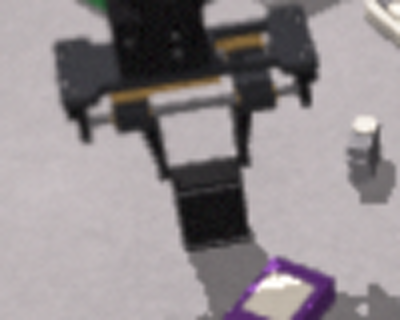

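{"fn": "servo_tool", "kwargs": {"increments": [[0.2,[0,0,-15],0],[0,[0,0,-25],0],[0,[-40,0,-30],0],[0,[-30,0,-20],0],[0,[0,0,0],0]]}}

```text
time_s: 24.0
position: [0.5124, 0.182, 0.1741]
tcp_rot: [[0.333, 0.943, 0.004], [0.943, -0.333, 0.0], [0.002, 0.004, -1.0]]
force: [1.1, 0.6, -0.7]
opening: 0.984
```

Run:
```python
from h import *
packflat('pics/w16.png')
s=bot.read_state();im,d=bot.capture('wrist')
v,u=np.nonzero(d>0);P=cloud('wrist',d,np.c_[u,v],s)
k=(abs(P[:,0]-.535)<.07)&(abs(P[:,1]-.255)<.07)&(P[:,2]>.06)&(P[:,2]<.1)
Q=P[k];print(k.sum(),Q[:,2].min(),Q[:,2].max(),np.median(Q[:,2]))
top=Q[Q[:,2]>np.median(Q[:,2])-.004]
A=np.c_[top[:,:2]-top[:,:2].mean(0),np.ones(len(top))];print('slope',np.linalg.lstsq(A,top[:,2],rcond=None)[0])
print(cv2.minAreaRect((top[:,:2]*1000).astype(np.float32)))
im2,_=bot.capture('scene')
cv2.imwrite('pics/s16.png',cv2.resize(im2[110:200,310:430],(800,600),interpolation=2))
```

```text
t 24.0 p [0.5124 0.182  0.1741] yaw_y -19.46 zax [ 4.1e-03  4.0e-04 -1.0e+00] F [ 1.06  0.6  -0.69] M [-0.053  0.067  0.035] open 0.9838
0.59 [266. 183. 362. 276.] z [0.0129 0.0282] [536.5 138.4] [80.1 57.3] 29.3 tool rel [-33.1  37.3   0.1] xaxis yaw 70.5
0.57 [238. 106. 313. 146.] z [0.0592 0.0828] [534.3 250.1] [26.3 56.2] 70.6 tool rel [71.5 -2.   0.1] xaxis yaw 70.5
2796 0.0760857028191238 0.08451393626655179 0.08164934836673174
slope [-0.01798612 -0.045318    0.08162068]
((537.3655395507812, 258.6620178222656), (25.659761428833008, 56.139137268066406), 70.57730865478516)
```

View pics/w16.png

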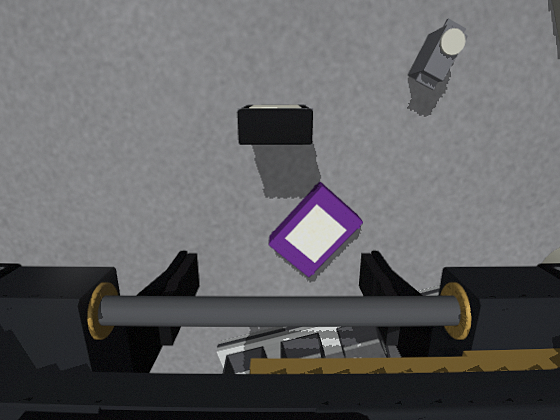

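View pics/s16.png

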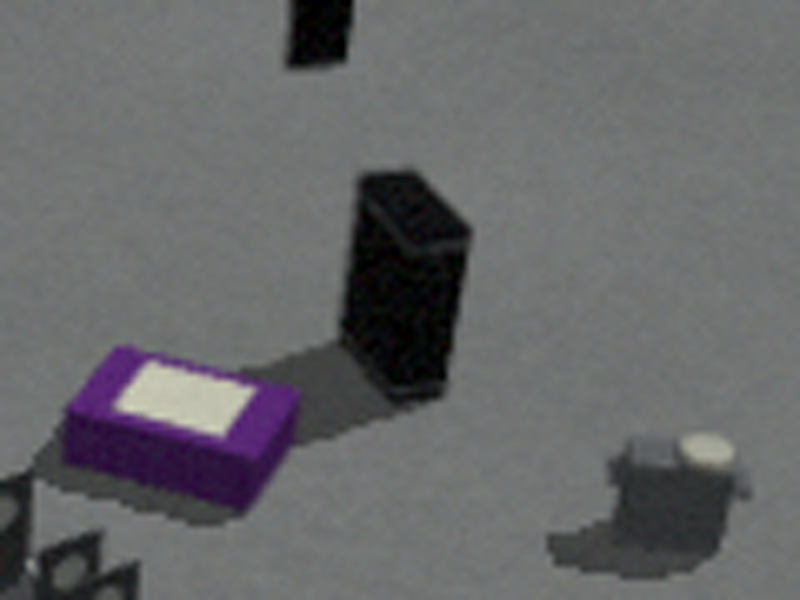

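```bash
cat >> h.py <<'E'
def packtop(cx,cy):
    s=brief();im,d=bot.capture('wrist')
    v,u=np.nonzero(d>0);P=cloud('wrist',d,np.c_[u,v],s)
    k=(abs(P[:,0]-cx)<.05)&(abs(P[:,1]-cy)<.05)&(P[:,2]>.07)&(P[:,2]<.095)
    Q=P[k]; top=Q[abs(Q[:,2]-np.median(Q[:,2]))<.004]
    A=np.c_[top[:,:2]-top[:,:2].mean(0),np.ones(len(top))]
    (c,wh,a)=cv2.minAreaRect((top[:,:2]*1000).astype(np.float32))
    print(len(top),'z',np.median(top[:,2]).round(4),'slope',np.linalg.lstsq(A,top[:,2],rcond=None)[0].round(3),np.round(c,1),np.round(wh,1),round(a,1),'tool',to_tool(s,[c[0]/1000-s['position'][0],c[1]/1000-s['position'][1],0]).round(1))
E
python3 - <<'E'
from h import *
packtop(.535,.255);packtop(.535,.255)
E
```

```text
t 24.2 p [0.5117 0.1838 0.1713] yaw_y -19.3 zax [-2.e-04  3.e-04 -1.e+00] F [-0.75 -0.21 -0.44] M [-0.056  0.076  0.003] open 0.998
2779 z 0.0816 slope [0.009 0.028 0.082] [534.8 251.5] [25.9 56.3] 70.8 tool [71.5 -0.5  0. ]
t 24.25 p [0.5116 0.1839 0.171 ] yaw_y -19.28 zax [-6.e-04  1.e-04 -1.e+00] F [-0.82  0.   -1.15] M [-0.144  0.06   0.023] open 0.9999
2794 z 0.0812 slope [0.    0.005 0.081] [536.1 254.8] [25.8 56.2] 70.8 tool [75.  -0.3 -0. ]
```

{"fn": "servo_tool", "kwargs": {"increments": [[0,[0,0,0],0],[0,[0,0,0],0]]}}

```text
time_s: 24.55
position: [0.5115, 0.1835, 0.1711]
tcp_rot: [[0.33, 0.944, -0.001], [0.944, -0.33, -0.0], [-0.0, -0.001, -1.0]]
force: [-0.6, 0.2, 0.9]
opening: 0.997
```

Run:
```python
from h import *
packtop(.535,.255);packtop(.535,.255)
```

```text
t 24.55 p [0.5115 0.1835 0.1711] yaw_y -19.29 zax [-8.e-04 -1.e-04 -1.e+00] F [-0.63  0.16  0.85] M [-0.124  0.077 -0.011] open 0.9972
2801 z 0.0812 slope [-0.009 -0.02   0.081] [536.4 255.8] [25.6 56.2] 70.7 tool [76.4 -0.4 -0. ]
t 24.6 p [0.5115 0.1834 0.1712] yaw_y -19.31 zax [-6.e-04 -1.e-04 -1.e+00] F [-0.71  1.01  0.63] M [-0.062  0.081  0.02 ] open 0.9999
2800 z 0.0811 slope [-0.003 -0.002  0.081] [536.1 255. ] [25.8 56.2] 70.7 tool [75.7 -0.5 -0. ]
```

{"fn": "servo_tool", "kwargs": {"increments": [[0,[40,0,0],0],[0,[35,0,0],0],[0,[0,0,20],0],[0,[0,0,20],0],[0,[0,0,0],0]]}}

```text
time_s: 25.28
position: [0.5351, 0.2537, 0.13]
tcp_rot: [[0.331, 0.944, -0.004], [0.944, -0.331, -0.001], [-0.002, -0.003, -1.0]]
force: [-0.2, -0.5, 0.5]
opening: 1.002
```

{"fn": "servo_tool", "kwargs": {"increments": [[0,[0,0,0],0],[0,[0,0,0],0]]}}

```text
time_s: 25.52
position: [0.5372, 0.254, 0.1325]
tcp_rot: [[0.331, 0.944, 0.002], [0.944, -0.331, 0.001], [0.001, 0.002, -1.0]]
force: [-0.5, 0.3, -0.2]
opening: 0.999
```

Run:
```python
from h import *
packtop(.536,.255)
s=bot.read_state();print(to_tool(s,np.array([.5360,.2547,0])-s['position']))
im,_=bot.capture('wrist');cv2.imwrite('pics/w17.png',im)
```

```text
t 25.52 p [0.5372 0.254  0.1325] yaw_y -19.34 zax [ 1.9e-03  5.0e-04 -1.0e+00] F [-0.47  0.28 -0.24] M [-0.083  0.066 -0.015] open 0.9988
2986 z 0.0811 slope [-0.008 -0.021  0.081] [536.  254.7] [26.4 56.1] 70.7 tool [ 0.3 -1.3 -0. ]
[  0.15285179  -1.44817087 132.48816892]
```

View pics/w17.png

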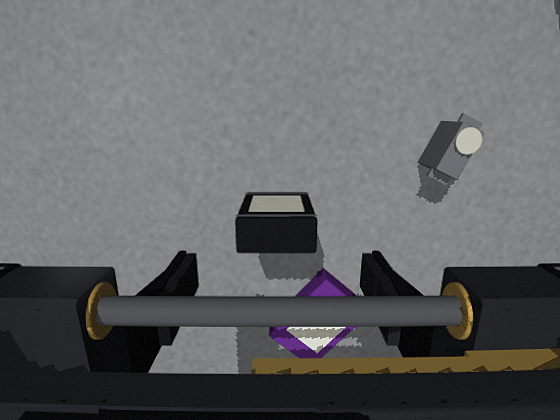

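{"fn": "servo_tool", "kwargs": {"increments": [[0,[0,-1,30],0],[0,[0,0,28],0],[0,[0,0,20],0],[0,[0,0,9],0],[0,[0,0,0],0]]}}

```text
time_s: 26.25
position: [0.5355, 0.2543, 0.0445]
tcp_rot: [[0.331, 0.944, -0.0], [0.944, -0.331, -0.0], [-0.0, -0.0, -1.0]]
force: [-0.2, -0.0, 0.5]
opening: 0.997
```

{"fn": "servo_tool", "kwargs": {"increments": [[0,[0,0,0],0],[0.2,[0,0,0],0],[0.28,[0,0,0],0],[0.32,[0,0,0],0],[0.35,[0,0,0],0]]}}

```text
time_s: 26.88
position: [0.5355, 0.2543, 0.0446]
tcp_rot: [[0.331, 0.944, 0.0], [0.944, -0.331, 0.0], [0.0, 0.0, -1.0]]
force: [0.0, 0.3, -0.2]
opening: 0.681
```

Run:
```python
from h import *
packtop(.536,.255)
im,_=bot.capture('wrist');cv2.imwrite('pics/w18.png',im)
```

```text
t 26.88 p [0.5355 0.2543 0.0446] yaw_y -19.33 zax [ 1.e-04  0.e+00 -1.e+00] F [ 0.04  0.27 -0.2 ] M [-0.122  0.062  0.006] open 0.6814
3619 z 0.0809 slope [-0.01  -0.033  0.081] [537.2 254.8] [26.9 84.7] 71.5 tool [1.  1.5 0. ]
```

{"fn": "servo_tool", "kwargs": {"increments": [[0.37,[0,0,0],0],[0.4,[0,0,0],0],[0.45,[0,0,0],0],[0.45,[0,0,0],0]]}}

```text
time_s: 27.48
position: [0.5352, 0.2543, 0.0445]
tcp_rot: [[0.331, 0.944, -0.001], [0.944, -0.331, -0.0], [-0.0, -0.001, -1.0]]
force: [-1.0, 0.5, 0.9]
opening: 0.638
```

Run:
```python
from h import *
packtop(.536,.255)
im,_=bot.capture('wrist');cv2.imwrite('pics/w18.png',im)
```

```text
t 27.48 p [0.5352 0.2543 0.0445] yaw_y -19.33 zax [-6.e-04 -0.e+00 -1.e+00] F [-0.96  0.48  0.86] M [0.091 0.241 0.005] open 0.6383
3580 z 0.0809 slope [-0.012 -0.03   0.081] [536.6 254.9] [26.6 80.2] 71.1 tool [ 1.   1.1 -0. ]
```

View pics/w18.png

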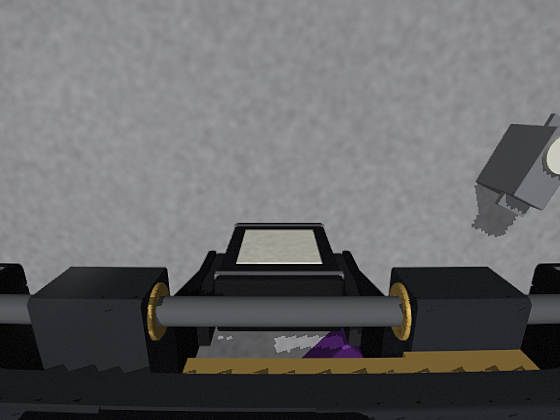

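{"fn": "servo_tool", "kwargs": {"increments": [[0.45,[0,0,-15],0],[0.45,[0,0,-35],0],[0.45,[0,0,-40],0],[0.45,[0,0,-40],0],[0.45,[0,0,-20],0]]}}

```text
time_s: 28.2
position: [0.537, 0.2545, 0.1981]
tcp_rot: [[0.331, 0.944, 0.005], [0.944, -0.331, 0.001], [0.003, 0.005, -1.0]]
force: [-0.3, -0.0, -2.8]
opening: 0.642
```

Run:
```python
from h import *
s=brief();packtilt()
def bay(c):
    im,d=bot.capture(c)
    v,u=np.nonzero(d>0);P=cloud(c,d,np.c_[u,v])
    g=im[v,u].min(1)
    med=np.median(g[(abs(P[:,0]-.56)<.08)&(abs(P[:,1]+.23)<.08)])
    k=(abs(P[:,0]-.56)<.06)&(abs(P[:,1]+.23)<.06)&(P[:,2]>.046)&(P[:,2]<.058)&(g>2.0*med)
    Q=(P[k,:2]*1000).astype(np.float32);print(c,k.sum(),med,P[k,2].mean(),cv2.minAreaRect(Q) if len(Q) else 0)
    uu=np.c_[u,v][k]
    x0,y0=uu.min(0)-30;x1,y1=uu.max(0)+30
    cv2.imwrite(f'pics/bay_{c}.png',cv2.resize(im[y0:y1,x0:x1],None,fx=5,fy=5,interpolation=0))
    v,u=np.nonzero(d>0)
    k=(P[:,1]>-.07)&(P[:,1]<.08)&(P[:,0]<.75)&(P[:,0]>.35); print('rack zmax',np.percentile(P[k,2],99.8))
bay('scene');bay('side')
```

```text
t 28.2 p [0.537  0.2545 0.1981] yaw_y -19.32 zax [ 0.0055  0.0011 -1.    ] F [-0.29 -0.02 -2.77] M [-0.113  0.113  0.004] open 0.6421
n 8218 label 127
label ctr tool mm [ 13.67632322  -4.04728329 -19.35142578] normal [-0.956  0.002 -0.295] tilt(0 flat,90 upright) -72.84683904816045
scene 203 27.0 0.04962403184073035 ((585.0155029296875, -234.5260009765625), (71.08786010742188, 109.60663604736328), 64.20191955566406)
rack zmax 0.06509235324222658
side 152 39.0 0.049413436307861595 ((562.98046875, -221.413330078125), (135.8348388671875, 51.229026794433594), 64.06717681884766)
rack zmax 0.06494787931705973
```

View pics/bay_scene.png

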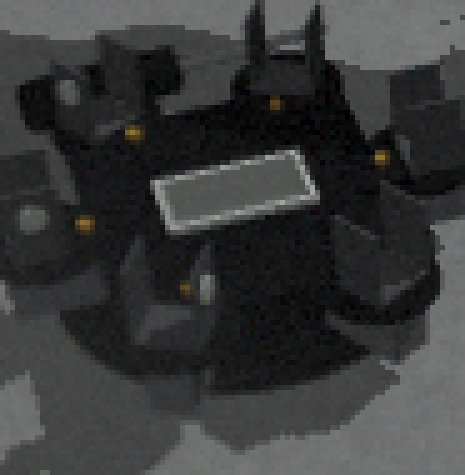

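View pics/bay_side.png

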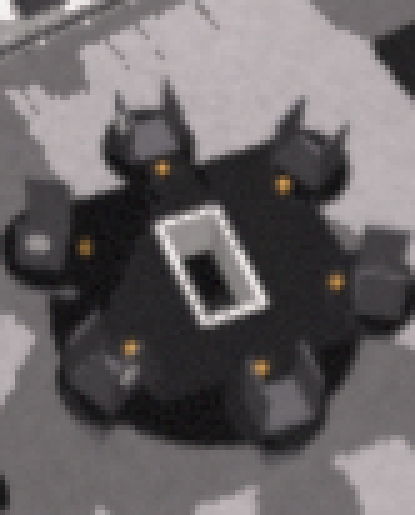

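```bash
cat >> h.py <<'E'
def bay(c,thr=None,st=None,cx=.56,cy=-.23,half=.05):
    im,d=bot.capture(c)
    g=im.min(2)
    # candidate window: plane z=.052 mapping for all pixels
    v,u=np.mgrid[0:420,0:560];W=on_z(c,np.c_[u.ravel(),v.ravel()],.052,st)
    win=((abs(W[:,0]-cx)<half)&(abs(W[:,1]-cy)<half)).reshape(420,560)
    t=thr or (np.percentile(g[win],50)*.4+np.percentile(g[win],99)*.6)
    m=(win&(g>t)).astype(np.uint8)
    n,l,st_,ce=cv2.connectedComponentsWithStats(m,connectivity=8)
    j=1+np.argmax(st_[1:,2]*st_[1:,3]); k=(l==j).ravel()
    r=cv2.minAreaRect((W[k,:2]*1000).astype(np.float32))
    print(c,'thr',t,st_[j],'rect',np.round(r[0],1),np.round(r[1],1),round(r[2],1))
    return r,im
E
python3 - <<'E'
from h import *
bay('scene');bay('side')
E
```

```text
scene thr 100.27399999999997 [201 207  34  16 103] rect [ 562.5 -224. ] [65.2 36.1] 76.8
side thr 147.4 [297 247  22  24 132] rect [ 561.1 -225.6] [67.3 36.7] 77.5
```

{"fn": "servo_tool", "kwargs": {"increments": [[0.45,[-15,3.3,0],0],[0.45,[-30,6.5,0],0],[0.45,[-45,9.8,0],0],[0.45,[-50,10.9,0],0],[0.45,[-50,10.9,0],0]]}}

```text
time_s: 29.08
position: [0.5104, 0.0591, 0.1935]
tcp_rot: [[0.331, 0.944, -0.002], [0.944, -0.331, -0.0], [-0.001, -0.002, -1.0]]
force: [1.7, -0.2, -1.8]
opening: 0.643
```

{"fn": "servo_tool", "kwargs": {"increments": [[0.45,[-50,10.9,0],0],[0.45,[-50,10.9,0],0],[0.45,[-50,10.9,0],0],[0.45,[-45,9.8,0],0],[0.45,[-35,7.6,0],0]]}}

```text
time_s: 29.7
position: [0.4813, -0.1747, 0.1936]
tcp_rot: [[0.333, 0.943, -0.002], [0.943, -0.333, 0.001], [-0.0, -0.002, -1.0]]
force: [-0.0, 0.1, -1.7]
opening: 0.643
```

{"fn": "servo_tool", "kwargs": {"increments": [[0.45,[-22,4.5,0],0],[0.45,[-11,2.6,0],0],[0.45,[0,0,0],5],[0.45,[0,0,0],8],[0.45,[0,0,0],9]]}}

```text
time_s: 30.32
position: [0.4779, -0.2052, 0.1939]
tcp_rot: [[0.664, 0.748, -0.002], [0.748, -0.664, 0.001], [-0.0, -0.002, -1.0]]
force: [0.9, -0.3, -2.2]
opening: 0.639
```

{"fn": "servo_tool", "kwargs": {"increments": [[0.45,[0,0,0],9],[0.45,[0,0,0],9],[0.45,[0,0,0],9],[0.45,[0,0,0],9],[0.45,[0,0,0],9]]}}

```text
time_s: 30.95
position: [0.478, -0.2051, 0.1939]
tcp_rot: [[0.998, 0.06, -0.002], [0.06, -0.998, 0.001], [-0.001, -0.001, -1.0]]
force: [-0.7, 0.9, -2.2]
opening: 0.641
```

{"fn": "servo_tool", "kwargs": {"increments": [[0.45,[0,0,0],8],[0.45,[0,0,0],6],[0.45,[0,0,0],3],[0.45,[0,0,0],0],[0.45,[0,0,0],0]]}}

```text
time_s: 31.58
position: [0.4783, -0.2055, 0.1943]
tcp_rot: [[0.973, -0.229, -0.001], [-0.229, -0.973, 0.001], [-0.001, -0.0, -1.0]]
force: [-0.0, 0.3, -1.1]
opening: 0.639
```

Run:
```python
from h import *
s=brief();r,im=bay('wrist',st=s,cx=.562,cy=-.225);cv2.imwrite('pics/w20.png',im)
R=np.array(s['tcp_rot']);c=np.array([r[0][0]/1000,r[0][1]/1000,0]);print('tool rel',to_tool(s,c-s['position']))
```

```text
t 31.57 p [ 0.4783 -0.2055  0.1943] yaw_y -103.26 zax [-8.e-04  5.e-04 -1.e+00] F [-0.    0.27 -1.08] M [-0.002  0.16  -0.013] open 0.6391
wrist thr 172.6 [ 239   85   78   44 1073] rect [ 562.3 -222.7] [66.7 36. ] 76.8
tool rel [ 85.83776836  -2.41115758 194.18198557]
```

View pics/w20.png

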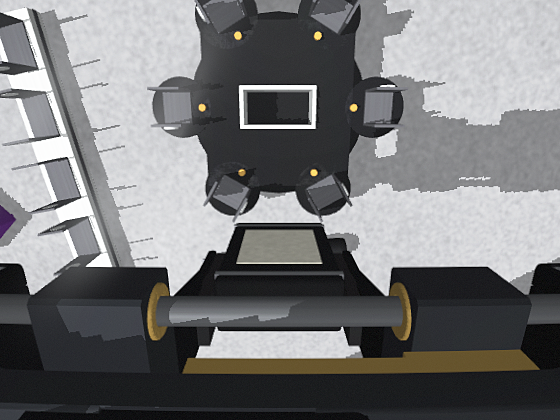

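```bash
cat >> h.py <<'E'
def inhand(thr=120):
    s=bot.read_state(); im,d=bot.capture('wrist')
    R=np.array(s['tcp_rot']);p=np.array(s['position'])
    v,u=np.nonzero(d>0);P=(cloud('wrist',d,np.c_[u,v],s)-p)@R*1000
    box=(P[:,0]>5)&(P[:,0]<25)&(abs(P[:,1])<34)&(P[:,2]>-45)&(P[:,2]<60)
    F=P[box]; g=im[v,u].min(1)[box]; uv=np.c_[u,v][box]
    print('front face pts',len(F),'x med',np.median(F[:,0]),'y range',np.percentile(F[:,1],[.5,99.5]),'z range',F[:,2].min(),F[:,2].max())
    A=np.c_[F[:,1]-F[:,1].mean(),F[:,2]-F[:,2].mean(),np.ones(len(F))]
    w=np.linalg.lstsq(A,F[:,0],rcond=None)[0]
    for _ in range(3):
        e=abs(F[:,0]-A@w)<1.5; w=np.linalg.lstsq(A[e],F[e,0],rcond=None)[0]
    print('plane x = %.2f + %.4f y + %.4f z (yaw deg %.2f, pitch deg %.2f), inl %d'%(w[2],w[0],w[1],np.degrees(w[0]),np.degrees(w[1]),e.sum()))
    L=F[(g>thr)&e]
    if len(L): print('label n',len(L),'y',np.percentile(L[:,1],[1,99]),'z',np.percentile(L[:,2],[1,99]))
    return s
E
python3 - <<'E'
from h import *
inhand()
E
```

```text
front face pts 9429 x med 13.306426451972616 y range [-33.68979699  33.47842777] z range -44.92005562041977 41.23581342503725
plane x = 13.29 + -0.0022 y + 0.0108 z (yaw deg -0.12, pitch deg 0.62), inl 7168
label n 2469 y [-20.49010001  18.48915225] z [-20.28922414  24.09791071]
```

{"fn": "servo_tool", "kwargs": {"increments": [[0.45,[15,-0.4,0],0],[0.45,[30,-0.5,0],0],[0.45,[25,-0.5,0],0],[0.45,[12,0,0],0],[0.45,[3.5,0,0],0]]}}

```text
time_s: 32.3
position: [0.5627, -0.2242, 0.1942]
tcp_rot: [[0.973, -0.23, -0.0], [-0.23, -0.973, 0.0], [-0.0, -0.0, -1.0]]
force: [-0.1, 0.2, -2.2]
opening: 0.639
```

{"fn": "servo_tool", "kwargs": {"increments": [[0.45,[0,0,20],0],[0.45,[0,0,20],0],[0.45,[0,0,15],0],[0.45,[0,0,5],0],[0.45,[0,0,0],0]]}}

```text
time_s: 32.92
position: [0.562, -0.2242, 0.1345]
tcp_rot: [[0.973, -0.231, -0.0], [-0.231, -0.973, 0.0], [-0.0, -0.0, -1.0]]
force: [0.8, 0.1, -0.7]
opening: 0.639
```

{"fn": "servo_tool", "kwargs": {"increments": [[0.45,[0,0,0],0],[0.45,[0,0,0],0]]}}

```text
time_s: 33.17
position: [0.5626, -0.2244, 0.1353]
tcp_rot: [[0.973, -0.23, 0.001], [-0.23, -0.973, -0.001], [0.001, 0.0, -1.0]]
force: [0.4, -0.3, -2.3]
opening: 0.641
```

```bash
cat >> h.py <<'E'
def views(name,yawbay,cxy,thick=2):
    s=brief();R=np.array(s['tcp_rot']);p=np.array(s['position'])
    out=[]
    for c in ['scene','side']:
        im,d=bot.capture(c)
        q=proj(c,[[cxy[0],cxy[1],.08]])[0].astype(int)
        x0,y0=q[0]-45,q[1]-50; f=8 if False else 6
        cr=cv2.resize(im[y0:y0+95,x0:x0+66 if False else x0+66],None,fx=f,fy=f,interpolation=2)
        out.append(cr)
    cv2.imwrite(name,np.hstack(out))
E
python3 - <<'E'
from h import *
views('pics/v1.png',76.8,(.562,-.224))
bay('scene');bay('side')
inhand()
E
```

```text
t 33.17 p [ 0.5626 -0.2244  0.1353] yaw_y -103.32 zax [ 1.3e-03 -8.0e-04 -1.0e+00] F [ 0.44 -0.31 -2.31] M [-0.019  0.143  0.048] open 0.6407
scene thr 102.54799999999996 [201 207  34  13  69] rect [ 562.5 -223.7] [64.6 36. ] 76.8
side thr 153.2 [297 249  16  22  76] rect [ 551.2 -222.9] [67.9 16.7] 78.0
front face pts 9420 x med 13.28061193444886 y range [-33.65811511  33.49683036] z range -44.966292817240635 41.75887399678548
plane x = 13.28 + -0.0022 y + 0.0105 z (yaw deg -0.13, pitch deg 0.60), inl 7173
label n 2594 y [-20.62507288  18.6072134 ] z [-20.24847654  26.0707064 ]
```

View pics/v1.png

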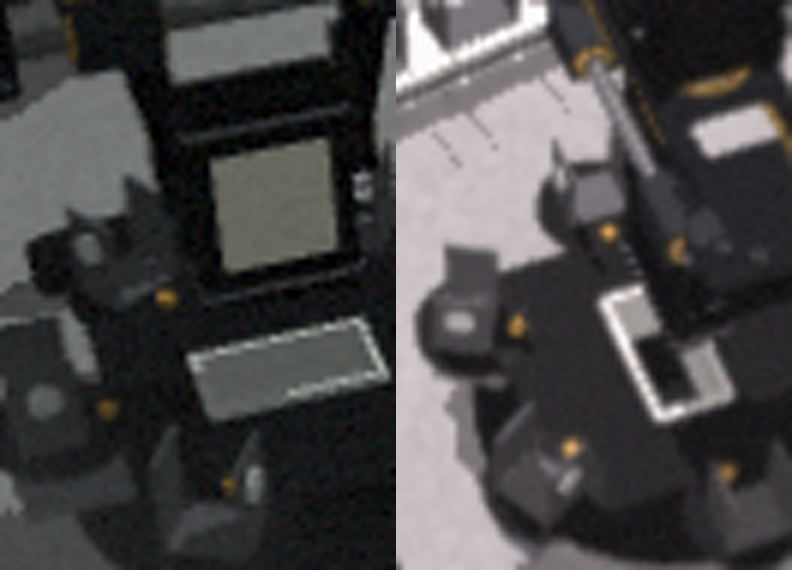

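{"fn": "servo_tool", "kwargs": {"increments": [[0.45,[0,0,10],0],[0.45,[0,0,10],0],[0.45,[0,0,8],0],[0.45,[0,0,0],0],[0.45,[0,0,0],0]]}}

```text
time_s: 34.05
position: [0.5623, -0.2242, 0.1065]
tcp_rot: [[0.973, -0.23, 0.0], [-0.23, -0.973, -0.0], [0.0, 0.0, -1.0]]
force: [1.0, 0.4, -2.1]
opening: 0.646
```

```bash
cat >> h.py <<'E'
def sc_pack(thr=75):
    s=brief();R=np.array(s['tcp_rot']);p=np.array(s['position'])
    im,d=bot.capture('scene');v,u=np.nonzero(d>0);W=cloud('scene',d,np.c_[u,v]);P=(W-p)@R*1000
    g=im[v,u].min(1)
    k=(P[:,0]>5)&(P[:,0]<25)&(abs(P[:,1])<24)&(P[:,2]>-38)&(P[:,2]<44)&(g>thr)
    # keep largest comp
    m=np.zeros(d.shape,np.uint8);m[v[k],u[k]]=1
    n,l,stt,ce=cv2.connectedComponentsWithStats(m);j=1+np.argmax(stt[1:,4]);k=k&(l[v,u]==j)
    # intersect rays with plane tool x = median
    xm=np.median(P[k,0]); print('label px',k.sum(),stt[j],'x med',xm)
    o,dr,_=ray('scene',np.c_[u,v][k]); ex=R[:,0]
    lam=((xm/1000)-(o-p)@ex)/(dr@ex); Q=((o+dr*lam[:,None])-p)@R*1000
    print('label rect y,z',cv2.minAreaRect(Q[:,1:].astype(np.float32)),'y ctr',Q[:,1].mean())
    A=np.c_[P[k,1],P[k,2],np.ones(k.sum())];print('plane',np.linalg.lstsq(A,P[k,0],rcond=None)[0])
    r,_=bay('scene');c=np.array([r[0][0]/1000,r[0][1]/1000,0]);print('bay tool rel',to_tool(s,c-p))
    # lower edge of pack front
E
python3 - <<'E'
from h import *
sc_pack()
views('pics/v2.png',76.8,(.562,-.224))
E
```

```text
t 34.05 p [ 0.5623 -0.2242  0.1065] yaw_y -103.33 zax [ 1.e-04 -0.e+00 -1.e+00] F [ 0.95  0.42 -2.1 ] M [-0.052  0.138 -0.024] open 0.6461
label px 327 [207 189  20  21 327] x med 12.396192972853493
label rect y,z ((-0.6282329559326172, 5.101615905761719), (44.5019416809082, 38.79225158691406), 89.81346130371094) y ctr -0.5456581982717558
plane [1.59178669e-03 3.62426518e-03 1.22705815e+01]
scene thr 83.94799999999995 [201 210  34  13 176] rect [ 568.3 -226.2] [70.7 35.1] 65.4
bay tool rel [  6.24456335   0.54333562 106.47795137]
t 34.15 p [ 0.5625 -0.2243  0.1069] yaw_y -103.32 zax [ 7.e-04 -4.e-04 -1.e+00] F [-0.26 -0.39 -0.87] M [0.031 0.161 0.031] open 0.6385
```

View pics/v2.png

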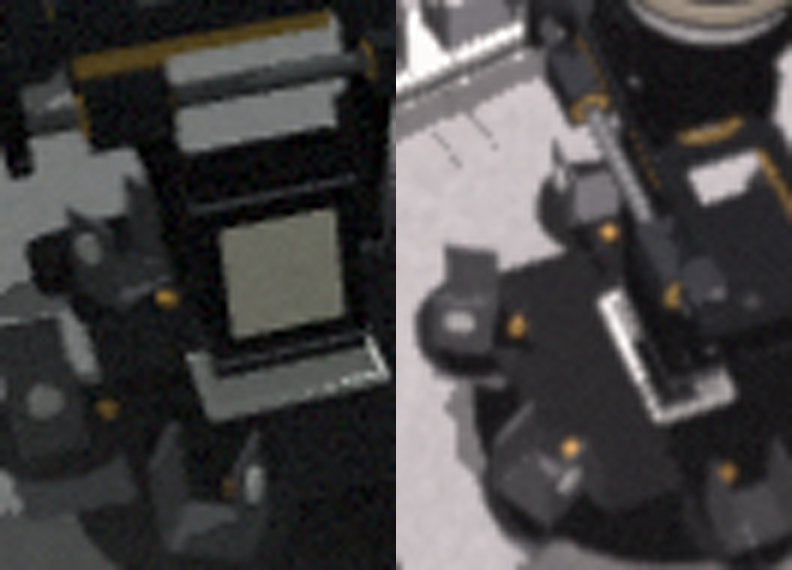

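{"fn": "servo_tool", "kwargs": {"increments": [[0.45,[0,0,0],0],[0.45,[0,0,0],0],[0.45,[0,0,0],0],[0.45,[0,0,0],0]]}}

```text
time_s: 34.75
position: [0.5622, -0.2242, 0.1066]
tcp_rot: [[0.973, -0.23, 0.0], [-0.23, -0.973, -0.0], [0.0, 0.0, -1.0]]
force: [-0.3, -0.2, -1.3]
opening: 0.646
```

Run:
```python
from h import *
brief();inhand()
print(bot.hand_in())
```

```text
t 34.75 p [ 0.5622 -0.2242  0.1066] yaw_y -103.32 zax [ 1.e-04 -0.e+00 -1.e+00] F [-0.25 -0.22 -1.3 ] M [-0.032  0.152  0.058] open 0.6458
front face pts 11252 x med 13.412098147813978 y range [-33.61911282  33.58573934] z range -44.9553949469521 59.866034457061936
plane x = 13.72 + -0.0016 y + 0.0452 z (yaw deg -0.09, pitch deg 2.59), inl 7196
label n 2952 y [-29.81664048  27.43798005] z [-20.29458532  55.74082907]
the job is handed in; nothing more can be done
None
```

The pack is now held upright over the bay, about 9–10 mm above the mouth, and the job is handed in at 34.8 s. On the way it was stood on a small end, let go and stood by itself. I then regripped it and carried it over the rack with its lower end about 15 cm above the desk.

**Last checks:**
- **Centring:** two cameras put the pack within about 1 mm of the bay's middle. They differ by about 1.5 mm along the bay's short side and 0.7 mm along its long side, so I took the middle.
- **Turn:** it matches the bay to within about 0.2°.
- **Tilt:** three readings gave 0.2–0.6°. The final wrist reading said 2.6°, but its fitting window had also taken in bright bay rim, so I discounted it.
- **Contact:** I saw no sign of the pack touching the rack or the walking robot.

**What went wrong:** two earlier tries at standing it up failed.
- **First try:** the pack slipped out of the loosened grip and landed flat on the desk.
- **Second try:** it fell and came to rest leaning on the corner of the purple look-alike pack. I lifted it off, and the purple pack measured in the same place, to within about 1 mm, before and after.
- **Third try:** this one worked. At the end the pack slipped the last centimetre or so out of the loosened jaws and landed standing on the desk.

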